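# Clamp bearing cups with a turnbuckle and step them under a pointer

### The arm

A 6-joint arm with a two-finger parallel gripper is mounted at the origin on the work surface. World frame = base frame: x ahead of the robot, y to its left, z up, the work surface at z = 0. Lengths are in m, angles in rad, forces in N, time in s.
With the tool pointing down it reaches from about 0.375 to 0.9 m from the base axis. Payload 3.1 kg.
Tool frame: the origin (TCP) lies where the fingers leave the gripper's body, on its centre line; the fingertips stand 70 mm ahead of it and the grasp point (between the pads) lies r.hold_point_z ahead of it (r.hold_point_z is the distance from the TCP to the grasp point, in m); z points along the fingers, y is the direction in which the jaws open and shut (so a half turn about z gives the same grasp; the last joint's range is limited). The gripper opens to 87 mm and grips with 3 to 60 N. Pads are 19 mm wide; open, the fingers measure 117 mm over their backs; the gripper's body (75 mm by 190 mm) begins 51 mm behind the grasp point.
Start: joints at [1.145, 0.527, 1.433, -0, 1.181, -0.178], TCP at [0.153, 0.606, 0.292] pointing down, gripper open.
Joint ranges: [-3.08, 3.08], [-0.75, 2.2], [0.22, 2.44], [-1.43, 4.57], [0, 2.65], [-2.85, 2.85]. Speed limits (rad/s): [2.79, 2.79, 3.14, 3.14, 3.14, 3.14].

### API

Orientations are given as a unit quaternion [x, y, z, w].
In Python, from cell import sensors, vision, order, r gives the robot as it stands. The module is installed in compiled form; this text tells all that it offers.
- The arm moves only by the tool drive_tool, never from a script. Its argument "increments" is a list of rows, each an object of numbers: "tx", "ty", "tz": the shift along the world's x, y, z in cm; "yaw": the turn about the world's z in degrees; "hand": the finger opening in cm, from 0 to 8.7. In form: [{"tx": .., "ty": .., "tz": .., "yaw": .., "hand": ..}, ...]. A call has 1 to 8 rows; each row is the pose to reach, as a shift and turn from the pose commanded when the call began; what a row does not reach only later rows make up. A row lasts 1/8 s, in which the tool goes at most 62.5 mm and 10.7 degrees, less where a joint would pass 70% of its speed; a pose out of reach is approached as far as the arm can. A call with a gripper value outside its range is refused whole. The fingers move at their own pace and stop on an object; the grip force is fixed at half the most. Time passes only in rows, so rows that repeat a pose let the fingers close. It gives the time, the measured TCP pose, the force and the opening at its end, in the units of the state.
- sensors.read_state(): the state, without advancing time (a new reading comes with each control period).
- vision.grab_frame(name): name is "side" or "top" or "wrist"; returns a dict with "img" (480x640x3 uint8, red, green, blue), "fx", "fy", "cx", "cy" (pixels), "rvec" (rotation vector, rad) and "tvec" (3), from world to camera coordinates, as OpenCV has them; the wrist camera has in their place "T_tool_cam" (4x4, takes a point from camera to tool coordinates, whose origin is the TCP and whose axes are the flange's). Camera axes: x right, y down, z forward; pixel columns grow to the right and rows downward; lengths in m; the calibration is good to about 2 mm. A picture is of the moment at which its call begins: read the wrist's pose just before it. There is no depth.
- order.hand_in(): hands the job in, once; it reports no verdict.
The state is a dict: "time": time; "qpos": joint angles; "joint_vel": joint speeds; "joint_efforts": joint torques, N m; "eef_pos": TCP position; "tool_rot": TCP orientation; "ft_force": force on the tool from outside, world axes, zero at the start; "wrist_torque": the same for the moment, N m; "finger_gap": finger opening in m.
Only numpy, scipy, OpenCV 4.12 (cv2) and the standard library are available. Lean on these libraries where they do the work, as an engineer would, in place of code of your own. Each camera call takes 0.05 s, during which the arm holds its last target. There are 200 camera calls.

### The job

Stand every loose bearing cup upright on the sliding plate between its two open jaws, then turn the turnbuckle until both jaws are drawn fully in. Then move the plate by its black knob so that one cup after the other, shortest first and tallest last, stands still for about a second with its centre right under the tip of the fixed pointer, and finally pull the plate all the way back towards the robot, with the cups still held between the closed jaws. Do not strike the pointer, and leave the brass drift, the yellow guard and the grease can where they are.

Things in the scene. Friction and masses are not known exactly. Their poses are not given: they have to be found in the camera images.
- cup_a: steel bearing cup, closed end up: a plain upright cylinder 44 mm in diameter and 22 mm tall, a small dark dimple in the middle of its top. Origin at the centre of its underside, z up. May be absent.
- cup_b: steel bearing cup, closed end up: a plain upright cylinder 44 mm in diameter and 30 mm tall, a small dark dimple in the middle of its top. Origin at the centre of its underside, z up. May be absent.
- cup_c: steel bearing cup, closed end up: a plain upright cylinder 44 mm in diameter and 38 mm tall, a small dark dimple in the middle of its top. Origin at the centre of its underside, z up. May be absent.
- cup_d: steel bearing cup, closed end up: a plain upright cylinder 44 mm in diameter and 46 mm tall, a small dark dimple in the middle of its top. Origin at the centre of its underside, z up. May be absent.
- plate (a point): point on the top of the sliding steel plate, 50 mm above the bench, midway between the jaws; moves with the plate. x points away from the robot, across the jaws; y along the row between the jaws towards the turnbuckle (robot's left); z up. The slide stands on the bench at a yaw of up to 0.15 rad. The plate reaches from x = -145 to 60 mm, y = -158 to 108 mm.
- front_face (a point): top edge of the inner face of the jaw nearer the robot, beside plate. A bar 18 mm high, 14 mm thick, along y from -150 to 100 mm; inner face at plate x = -35 mm fully open, -23 mm fully drawn in: a 44 mm cup then has 1 mm play each side and the jaws centre it on x = 0. (Drawing in pushes standing cups along.)
- back_face (a point): the same on the farther jaw, at plate x = 35 mm open, 23 mm drawn in. At the turnbuckle end each jaw has an arm and an upright (72 to 97 mm either side in x, y = 100 to 202 mm, up to 64 mm above the plate) that holds its threaded rod.
- row_end (a point): middle of the top edge of the 18 mm high end stop that closes the row between the jaws at plate y = -148 mm; a like one closes it at y = 98 mm.
- knob (a point): grip point of the fixed upright black knob (22 mm diameter, 46 mm tall) that stands on the plate at plate x = -125, y = -15 mm; the point is on its axis, 32 mm above the plate, 14 mm below its top. Gripped, it moves the plate along both slides, each of which resists with about 3.5 N and stays where it is left.
- saddle (a joint): slide of the plate along the bed's x, in m: 0 at the stop nearest the robot, grows away from the robot, to 0.11.
- carriage (a joint): slide of the plate along the bed's y, in m: from -0.12 (robot's right) to 0.17 (robot's left).
- buckle (a point): centre of the turnbuckle, moves with the plate (axes as plate): plate x = 0, y = 190 mm, 50 mm above the plate's top; its axis is level, along plate x. A steel open-frame body 80 mm long (all within 15 mm of the axis) between two threaded rods 12 mm thick.
- spokes (a point): the same centre, turning with it; four round spokes 10 mm thick at x = 0, a quarter turn apart along its y and z, reach 50 mm from the axis. Closed fingers can push them round from above along an arc (0.05 Nm, a few N, less than moves the slides); pushed straight and level the rubbery tips may jam on a slanting spoke. Stays where it is left.
- turnbuckle (a joint): turn of the turnbuckle body in rad, 0 (jaws fully open) to 6.283 (jaws fully drawn in, at a stop). It grows as the top of the body is pushed along +y of the plate, away from the cups; both jaws draw in 12 mm each over the full turn. At 0, and at every quarter turn, one spoke points straight up.
- tip (a point): tip of the brass needle of the fixed pointer, 109 mm above the bench, 13 mm over the tallest cup standing on the plate. Its stand is behind the slide; a level arm 12 mm thick (133 to 145 mm above the bench) runs from the tip 110 mm along x to the post. The tip stands 85 to 105 mm behind the row's line when the plate is at its front stop.
- pointer: the pointer's stand: grey foot 70 x 90 mm with a post 158 mm tall; origin under the post. Not to be struck.
- nut: steel nut, 26 mm across, 11 mm high, among the cups; of no use. Origin centre of underside.
- drift: brass drift, bar 18 mm thick and 160 mm long, lying on the bench; origin under its middle. Leave alone.
- guard: yellow end guard, a folded tray 120 x 150 mm, 52 mm high, on the left; origin centre of underside. Leave alone.
- grease: closed steel grease can, 74 mm diameter, 100 mm high, on the left; origin centre of underside. Leave alone.
Mind the look-alikes: they are no part of the job. What is shaped like the cup_c but green is not meant. Leave any brown look-alike of the cup_b alone.

How it is judged:
By the outcome, as a careful person would: the job done as asked, in the order asked, and still so for the second after the job is handed in, with the robot touching nothing.
Of cup_a, cup_b, cup_c, cup_d only 2 to 3 are there at a start; the rules pass over those that are not, and their reading is None.
At some moment in a run one of cup_a, cup_b, cup_c, cup_d may be knocked a few centimetres aside while the robot is not near it.
It also fails if it takes over 210 s, if anything falls off the work surface, if the arm or the gripper's body presses on something with over 40 N, if the wrist force passes 120 N, or if a joint passes its speed limit or range.

## Working session

There is one attempt and no reset: what is moved stays moved. The work goes in short steps, Python scripts to look and compute and a tool call to move; the robot and the scene stay as the last step left them, time stands still between calls to the robot, and variables do not carry over. Pictures are saved under pics/ and viewed, about 12 in all and at most 16, crops included, and the job is handed in when it is done.

Besides the shell and the picture viewer there is one more tool, called after "Emit:" as name(argument=value, ...) on one line, values as JSON. drive_tool: Moves the arm, as the interface text tells. Its arguments: {"type":"object","properties":{"increments":{"type":"array"}},"required":["increments"]}

```bash
mkdir -p pics; ls; cat > h.py <<'E'
import numpy as np, cv2
from cell import sensors, vision, order, r
from scipy.spatial.transform import Rotation as R
def grab(name):
    s=sensors.read_state(); f=vision.grab_frame(name)
    K=np.array([[f['fx'],0,f['cx']],[0,f['fy'],f['cy']],[0,0,1]])
    if name=='wrist':
        T=np.eye(4);T[:3,:3]=R.from_quat(s['tool_rot']).as_matrix();T[:3,3]=s['eef_pos']
        Tw=T@np.array(f['T_tool_cam']); Tc=np.linalg.inv(Tw)
    else:
        Tc=np.eye(4);Tc[:3,:3]=cv2.Rodrigues(np.array(f['rvec'],float))[0];Tc[:3,3]=np.ravel(f['tvec'])
    return f['img'],K,Tc
def save(name,tag):
    im,K,T=grab(name); cv2.imwrite(f'pics/{tag}.png',im[:,:,::-1]); np.savez(f'pics/{tag}.npz',K=K,T=T); return im,K,T
def load(tag):
    d=np.load(f'pics/{tag}.npz'); return d['K'],d['T']
def px2w(K,T,u,v,z):
    d=T[:3,:3].T@np.linalg.inv(K)@np.array([u,v,1.]); c=-T[:3,:3].T@T[:3,3]
    return c+d*(z-c[2])/d[2]
def w2px(K,T,p):
    q=K@(T[:3,:3]@np.asarray(p,float)+T[:3,3]); return q[:2]/q[2]
E
python3 - <<'E'
from h import *
for n in ('side','top','wrist'):
    im,K,T=save(n,n+'0'); print(n,-T[:3,:3].T@T[:3,3],K[0,0])
a=[cv2.imread(f'pics/{n}0.png') for n in('top','side')]
print(r.hold_point_z, sensors.read_state())
E
```

```text
pics
side [-0.03081927 -0.66622363  1.07004311] 471.1383893580377
top [ 0.46062198 -0.0264876   1.47417138] 540.4098003468414
wrist [0.07895136 0.62420812 0.38346309] 376.66670370317786
0.051 {'time': 0.15, 'qpos': array([ 1.14551547e+00,  5.28241279e-01,  1.43358386e+00, -2.08758587e-05,
        1.18138434e+00, -1.78480958e-01]), 'joint_vel': array([-0.00042198, -0.00371797, -0.00307838, -0.00154869,  0.00083489,
       -0.00138377]), 'joint_efforts': array([ 5.96904956e-04, -4.40430737e+01, -1.76841688e+01,  6.33585406e-02,
        5.51895727e-02, -9.37962523e-05]), 'eef_pos': array([0.15247168, 0.60567024, 0.29151098]), 'tool_rot': array([ 1.23083028e-01,  9.92396047e-01, -7.74724188e-04, -2.31137361e-04]), 'ft_force': array([0.69160042, 0.43731736, 0.19959446]), 'wrist_torque': array([0.01450104, 0.00207701, 0.01402979]), 'finger_gap': 0.08684596384941765}
```

View pics/top0.png

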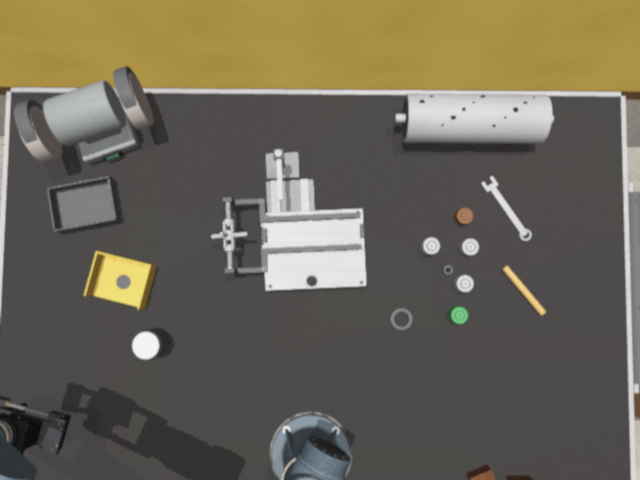

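View pics/side0.png

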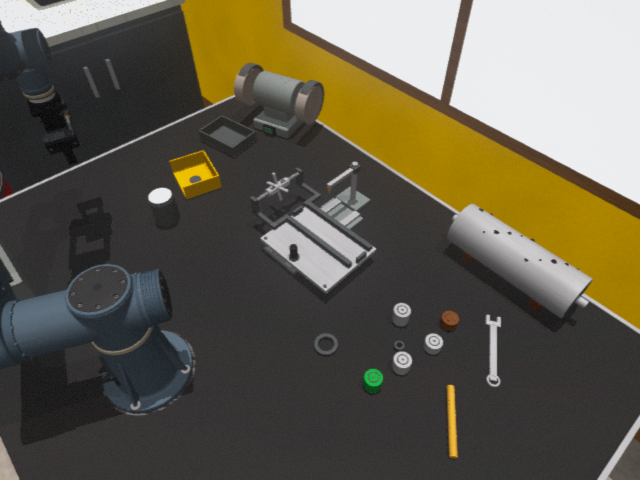

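```bash
python3 - <<'E'
from h import *
t=cv2.imread('pics/top0.png')[195:335,400:550]; s=cv2.imread('pics/side0.png')[290:400,350:470]
b=cv2.resize(t,None,fx=4,fy=4,interpolation=cv2.INTER_CUBIC)[:, :400]
b2=cv2.resize(s,None,fx=4,fy=4,interpolation=cv2.INTER_CUBIC)[:,:400]
c=np.zeros((560,800,3),np.uint8); c[:,:400]=b; c[:440,400:]=b2
cv2.imwrite('pics/crop0.png',c)
K,T=load('top0')
for n,u,v,z in [('c1',431,246,.035),('c2',470.5,247,.035),('c3',465,284,.035),('green',459,316,.038),('brown',464.5,216,.03),('nut',448,270,.011),('knob',311.5,281,.096),('tipish',279,212,.109),('hub',229,235,.1),('driftA',505,267,.018),('driftB',543,313,.018),('guard',120,280,.05),('can',146,345,.1)]:
    print(n,px2w(K,T,u,v,z).round(3))
E
```

```text
c1 [ 0.555 -0.315  0.035]
c2 [ 0.553 -0.42   0.035]
c3 [ 0.455 -0.405  0.035]
green [ 0.37  -0.388  0.038]
brown [ 0.637 -0.406  0.03 ]
nut [ 0.492 -0.366  0.011]
knob [0.458 0.001 0.096]
tipish [0.633 0.085 0.109]
hub [0.573 0.213 0.1  ]
driftA [ 0.501 -0.517  0.018]
driftB [ 0.379 -0.617  0.018]
guard [0.456 0.507 0.05 ]
can [0.293 0.417 0.1  ]
```

View pics/crop0.png

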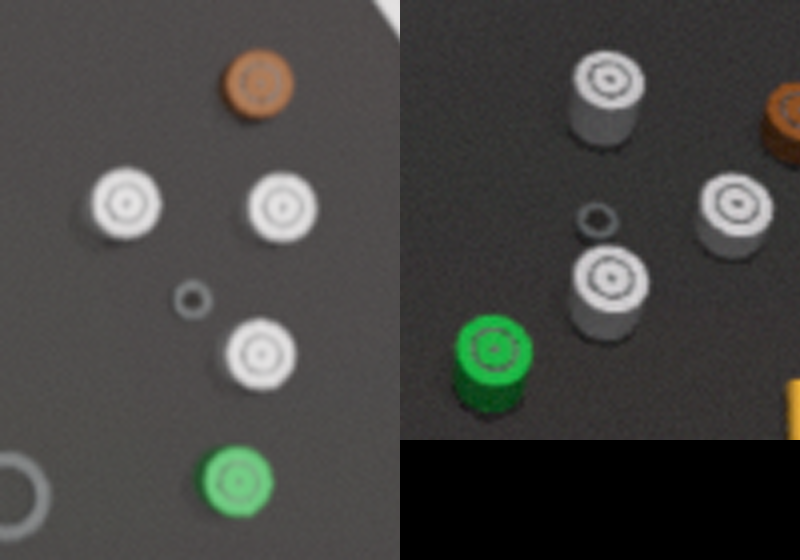

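```bash
python3 - <<'E'
from h import *
Kt,Tt=load('top0');Ks,Ts=load('side0')
f=lambda x,o:o+(x+.5)/4-.5
for n,a,b in [('c1',(126,203),(209,79)),('c2',(282,207),(338,203)),('c3',(261,353),(211,278)),('green',(238,481),(93,350))]:
    p=np.array([f(a[0],400),f(a[1],195)]);q=np.array([f(b[0],350),f(b[1],290)])
    X=cv2.triangulatePoints(Kt@Tt[:3],Ks@Ts[:3],p.reshape(2,1),q.reshape(2,1)).ravel();X=X[:3]/X[3]
    print(n,X.round(4),(w2px(Kt,Tt,X)-p).round(2))
E
```

```text
c1 [ 0.5559 -0.3138  0.0454] [ 0.07 -0.08]
c2 [ 0.5557 -0.4214  0.0294] [ 0.21 -0.21]
c3 [ 0.4576 -0.4044  0.0362] [-0.01  0.01]
green [ 0.373  -0.3886  0.0362] [-0.04  0.05]
```

Emit:
drive_tool(increments=[{"tx": 4,"ty": -5,"tz": 4},{"tx": 8,"ty": -10,"tz": 8,"yaw": 5},{"tx": 11,"ty": -15,"tz": 10,"yaw": 10},{"tx": 14,"ty": -20,"tz": 10,"yaw": 19},{"tx": 17,"ty": -25,"tz": 10,"yaw": 19},{"tx": 20,"ty": -30,"tz": 10,"yaw": 19},{"tx": 23,"ty": -35,"tz": 10,"yaw": 19},{"tx": 26,"ty": -40,"tz": 10,"yaw": 19}])

```text
invalid input at $.increments[0]: expected keys tx, ty, tz, yaw, hand
```

Emit:
drive_tool(increments=[{"tx": 3,"ty": -5},{"tx": 6,"ty": -10},{"tx": 6,"ty": -14},{"tx": 6,"ty": -14},{"tx": 6,"ty": -14},{"tx": 6,"ty": -14}])

```text
invalid input at $.increments[0]: expected keys tx, ty, tz, yaw, hand
```

```bash
python3 - <<'E'
from h import *
im,K,T=save('wrist','w1'); s=sensors.read_state(); print(s['time'],s['eef_pos'],s['tool_rot']); print(T.round(3))
E
```

```text
0.2 [0.15250752 0.60575837 0.2916424 ] [ 1.23081661e-01  9.92396337e-01 -6.17298547e-04 -1.85785406e-04]
[[ 0.244  0.97  -0.002 -0.624]
 [ 0.931 -0.234  0.278 -0.034]
 [ 0.269 -0.07  -0.96   0.391]
 [ 0.     0.     0.     1.   ]]
```

View pics/w1.png

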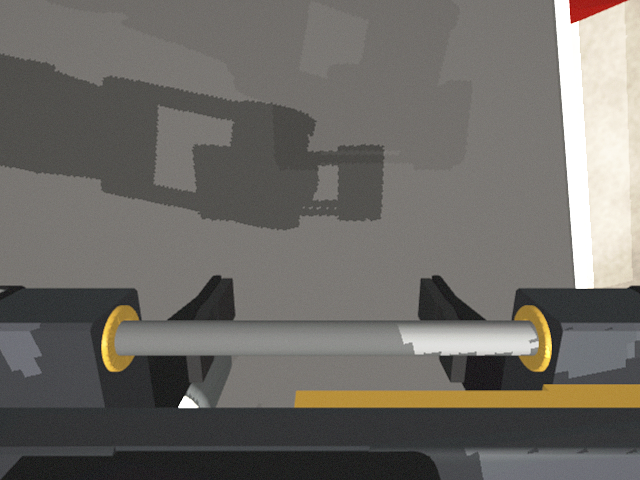

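Emit:
drive_tool(increments=[{"tx": 3,"ty": -4,"tz": 3,"yaw": 3,"hand": 8.7},{"tx": 6,"ty": -8,"tz": 6,"yaw": 8,"hand": 8.7},{"tx": 10,"ty": -12,"tz": 8,"yaw": 14,"hand": 8.7},{"tx": 14,"ty": -16,"tz": 10,"yaw": 19,"hand": 8.7},{"tx": 18,"ty": -20.5,"tz": 10,"yaw": 19,"hand": 8.7},{"tx": 22,"ty": -25,"tz": 10,"yaw": 19,"hand": 8.7},{"tx": 26,"ty": -29.5,"tz": 10,"yaw": 19,"hand": 8.7},{"tx": 30,"ty": -34,"tz": 10,"yaw": 19,"hand": 8.7}])

```text
time: 1.2
eef_pos: [0.4536, 0.2644, 0.3923]
tool_rot: [-0.042, 0.999, 0.0, 0.0]
ft_force: [0.6, 0.4, -0.2]
finger_gap: 0.0871
```

Emit:
drive_tool(increments=[{"tx": 4,"ty": -4.5,"tz": 0,"yaw": 0,"hand": 8.7},{"tx": 8,"ty": -9,"tz": 0,"yaw": 0,"hand": 8.7},{"tx": 12,"ty": -13.5,"tz": 0,"yaw": 0,"hand": 8.7},{"tx": 14,"ty": -18.5,"tz": 0,"yaw": 0,"hand": 8.7},{"tx": 14,"ty": -18.5,"tz": 0,"yaw": 0,"hand": 8.7},{"tx": 14,"ty": -18.5,"tz": 0,"yaw": 0,"hand": 8.7}])

```text
time: 1.95
eef_pos: [0.5922, 0.0812, 0.3918]
tool_rot: [-0.042, 0.999, 0.0, -0.001]
ft_force: [0.3, -0.5, -0.2]
finger_gap: 0.0867
```

```bash
python3 - <<'E'
from h import *
im,K,T=save('wrist','w2'); s=sensors.read_state(); print(s['time'],s['eef_pos'],s['tool_rot']); print(T.round(3))
E
```

```text
2.0 [0.59196991 0.0818627  0.39202447] [-4.26908370e-02  9.99088137e-01  3.42993944e-04 -5.18171441e-04]
[[-0.084  0.996  0.001 -0.031]
 [ 0.957  0.08   0.277 -0.635]
 [ 0.276  0.024 -0.961  0.32 ]
 [ 0.     0.     0.     1.   ]]
```

View pics/w2.png

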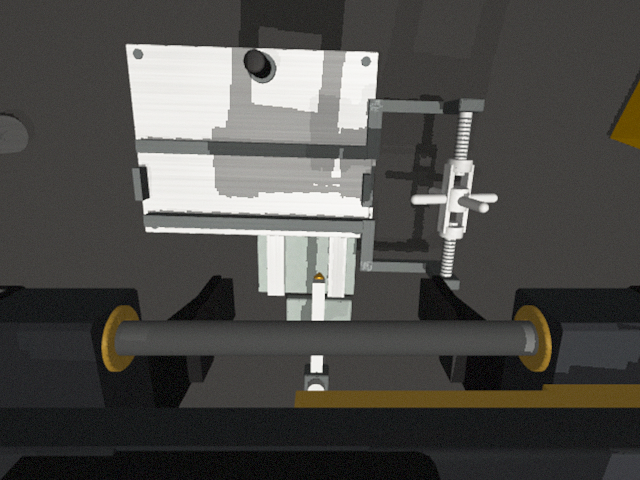

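```bash
python3 - <<'E'
from h import *
from scipy.optimize import least_squares
K,T=load('w2')
P=[((-145,-158,50),(126,44)),((-145,108,50),(378,53)),((60,-158,50),(146,231)),((-125,-15,96),(257,60)),((0,140,100),(412,200)),((0,240,100),(497,197)),((0,190,150),(486,208))]
def w(p,q):
    c,s=np.cos(p[2]),np.sin(p[2]);x,y,z=np.array(q)/1000
    return [p[0]+c*x-s*y,p[1]+s*x+c*y,z]
f=lambda p:np.concatenate([w2px(K,T,w(p,q))-u for q,u in P])
o=least_squares(f,[.58,0.01,.08],loss='soft_l1'); print(o.x,f(o.x).reshape(-1,2).round(1))
p=o.x;tip=px2w(K,T,319,278,.109); print('tip',tip)
d=tip[:2]-p[:2];c,s=np.cos(p[2]),np.sin(p[2]);print('tip in plate',c*d[0]+s*d[1],-s*d[0]+c*d[1])
Kt,Tt=load('top0');Ks,Ts=load('side0')
for q in [(-145,-158,50),(-145,108,50),(60,-158,50),(60,108,50),(-125,-15,96)]: print(w2px(Kt,Tt,w(p,q)).round(1),w2px(Ks,Ts,w(p,q)).round(1))
print('tip',w2px(Kt,Tt,tip),w2px(Ks,Ts,tip))
for q in [(-125,-15,82),(0,-110,50),(0,-40,50),(0,30,50),(0,190,100)]:print(q,np.round(w(p,q),4))
E
```

```text
[0.58514985 0.02580808 0.05679317] [[ 0.3 -0.6]
 [ 2.7 -2. ]
 [ 0.9  1.6]
 [-0.9  0.7]
 [-2.9 -3.1]
 [ 8.8  2.5]
 [-9.9  0.1]]
tip [0.67073456 0.080095   0.109     ]
tip in plate 0.08852818952347663 0.04934138011024379
[365.5 285. ] [325.1 290.1]
[264.4 289.6] [259.2 236.9]
[361.5 207.5] [375.8 247.4]
[261.3 212.2] [310.  201.3]
[310.4 279.9] [292.6 245.5]
tip [281.2450191  197.11564754] [330.2892333  191.91816412]
(-125, -15, 82) [0.4612 0.0037 0.082 ]
(0, -110, 50) [ 0.5914 -0.084   0.05  ]
(0, -40, 50) [ 0.5874 -0.0141  0.05  ]
(0, 30, 50) [0.5834 0.0558 0.05  ]
(0, 190, 100) [0.5744 0.2155 0.1   ]
```

```bash
python3 - <<'E'
from h import *
im=cv2.imread('pics/w2.png')
a=cv2.resize(im[85:295,355:505],None,fx=2.8,fy=2.8,interpolation=cv2.INTER_CUBIC)
b=cv2.resize(im[125:245,120:250],None,fx=2.8,fy=2.8,interpolation=cv2.INTER_CUBIC)
c=np.zeros((590,790,3),np.uint8);c[:a.shape[0],:a.shape[1]]=a;c[:b.shape[0],424:424+b.shape[1]]=b
cv2.imwrite('pics/crop2.png',c)
E
```

```text
(no output)
```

View pics/crop2.png

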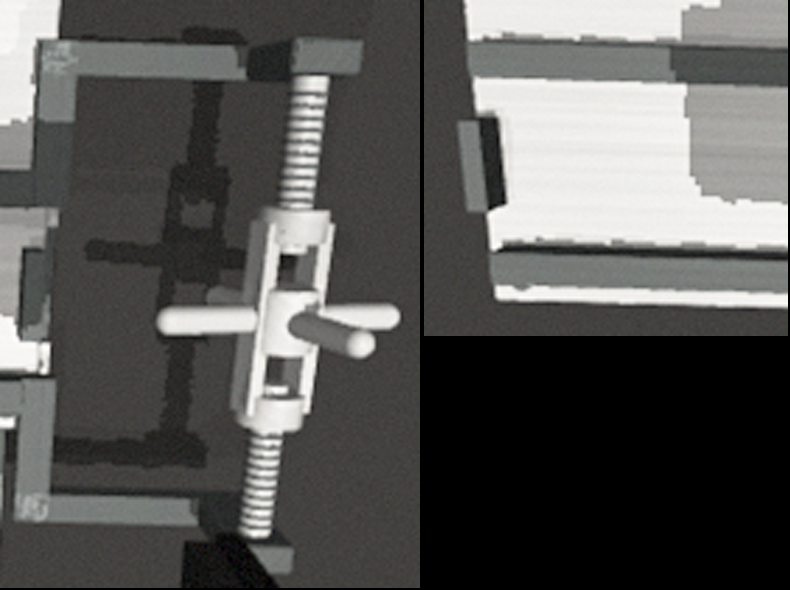

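```bash
python3 - <<'E'
from h import *
K,T=load('w2'); p=[0.58514985,0.02580808,0.05679317]
c,s=np.cos(p[2]),np.sin(p[2])
def pl(u,v,z):
    d=px2w(K,T,u,v,z)[:2]-p[:2];return (1000*np.array([c*d[0]+s*d[1],-s*d[0]+c*d[1]])).round(1)
cr=lambda x,y:(355+(x+.5)/2.8-.5,85+(y+.5)/2.8-.5)
cl=lambda x,y:(120+(x-424+.5)/2.8-.5,125+(y+.5)/2.8-.5)
for n,q,z in [('front in',cl(478,77),.068),('front in R',cl(780,85),.068),('back in',cl(500,254),.068),('back inR',cl(780,260),.068),('back out',cl(497,287),.068),('stop L',cl(480,118),.068),('stopL2',cl(490,210),.068),('rodF',cr(312,75),.1),('rodB',cr(255,535),.1),('hub',cr(292,320),.1),('plate corner',cl(497,300),.05)]: print(n,pl(*q,z))
L=pl(*cr(163,321),.1);print(L)
for z in(.145,.143):print('up',pl(*cr(360,344),z),pl(*cr(352,340),z))
for z in(.09,.095,.1):print('right',pl(*cr(396,317),z))
E
```

```text
front in [ -35.3 -148.4]
front in R [-35.4 -32.2]
back in [  34.6 -147.2]
back inR [ 34.  -34.3]
back out [  48.4 -149.9]
stop L [ -19.6 -149.4]
stopL2 [  16.7 -149.4]
rodF [-84.8 187.8]
rodB [ 85.8 187.8]
hub [  0.8 191.6]
plate corner [  59.1 -159.3]
[  2.4 144.2]
up [  0.3 198.6] [ -0.9 195.8]
up [  0.7 199.4] [ -0.6 196.6]
right [  0.3 234.4]
right [ -0.5 232.1]
right [ -1.4 229.8]
```

Emit:
drive_tool(increments=[{"tx": 0,"ty": -5,"tz": 0,"yaw": -1.6,"hand": 8.7},{"tx": 0,"ty": -11,"tz": 0,"yaw": -1.6,"hand": 8.7},{"tx": 0,"ty": -17,"tz": 0,"yaw": -1.6,"hand": 8.7},{"tx": 0,"ty": -23,"tz": -1,"yaw": -1.6,"hand": 8.7},{"tx": 0,"ty": -29,"tz": -2,"yaw": -1.6,"hand": 8.7},{"tx": 0,"ty": -35,"tz": -3,"yaw": -1.6,"hand": 8.7},{"tx": 0,"ty": -41,"tz": -4,"yaw": -1.6,"hand": 8.7},{"tx": 0,"ty": -45,"tz": -5,"yaw": -1.6,"hand": 8.7}])

```text
time: 3.0
eef_pos: [0.593, -0.3697, 0.342]
tool_rot: [-0.029, 1.0, -0.0, 0.0]
ft_force: [-0.3, -0.2, 0.5]
finger_gap: 0.0866
```

Emit:
drive_tool(increments=[{"tx": 0,"ty": 0,"tz": 0,"yaw": 0,"hand": 8.7},{"tx": 0,"ty": 0,"tz": 0,"yaw": 0,"hand": 8.7}])

```text
time: 3.25
eef_pos: [0.5931, -0.3669, 0.3423]
tool_rot: [-0.029, 1.0, 0.001, -0.0]
ft_force: [1.1, 0.4, 0.6]
finger_gap: 0.0871
```

```bash
cat >> h.py <<'E'
def cups(im,K,T,tops={'b':.03,'c':.038,'d':.046}, vmax=290, guess=None, z0=0.):
    """bright round tops: project circle of the known top around guess, refine by centroid of bright pixels"""
    g=cv2.cvtColor(im,cv2.COLOR_RGB2GRAY); out={}
    for n,(x,y) in guess.items():
        z=z0+tops[n]
        for _ in range(6):
            best=None
            for dx in np.arange(-.03,.0301,.002) if _==0 else np.arange(-.003,.0031,.0005):
                for dy in np.arange(-.03,.0301,.002) if _==0 else np.arange(-.003,.0031,.0005):
                    a=np.arange(0,2*np.pi,.15)
                    def ring(rr):
                        q=np.array([w2px(K,T,[x+dx+rr*np.cos(t),y+dy+rr*np.sin(t),z]) for t in a]).round().astype(int)
                        ok=(q[:,0]>=0)&(q[:,0]<640)&(q[:,1]>=0)&(q[:,1]<vmax)
                        return g[q[ok,1],q[ok,0]].astype(float)
                    i,o=ring(.020),ring(.0245)
                    if len(i)<25 or len(o)<25: continue
                    m=i.mean()-o.mean()
                    if best is None or m>best[0]: best=(m,x+dx,y+dy)
            if best is None: break
            x,y=best[1:]
            if _>=2: break
        out[n]=(round(x,4),round(y,4),None if best is None else round(best[0],1))
    return out
E
python3 - <<'E'
from h import *
im,K,T=save('wrist','w3'); s=sensors.read_state(); print(s['time'],s['eef_pos'],s['tool_rot'])
print(cups(im,K,T,guess={'b':(.556,-.421),'c':(.458,-.404),'d':(.556,-.314)}))
E
```

```text
3.3 [ 0.59327009 -0.36666208  0.34268358] [-2.96368337e-02  9.99560669e-01  3.42023923e-04  1.00991037e-04]
{'b': (np.float64(0.5555), np.float64(-0.422), np.float64(130.5)), 'c': (np.float64(0.4575), np.float64(-0.4045), np.float64(156.8)), 'd': (np.float64(0.556), np.float64(-0.3145), np.float64(122.3))}
```

View pics/w3.png

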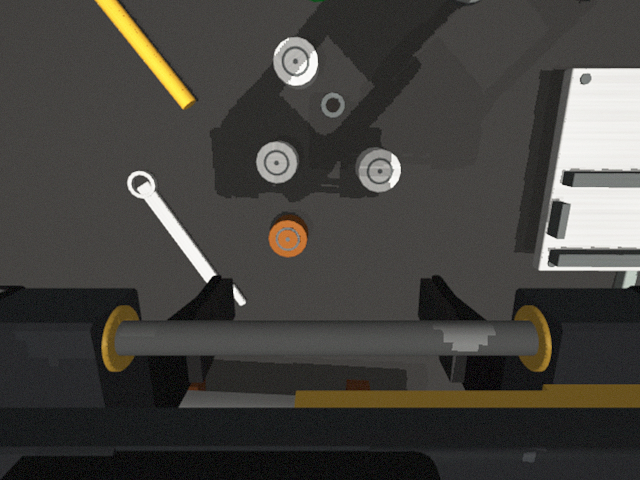

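Emit:
drive_tool(increments=[{"tx": -2,"ty": 3,"tz": -4,"yaw": 0,"hand": 8.7},{"tx": -3.7,"ty": 5.2,"tz": -9,"yaw": 0,"hand": 8.7},{"tx": -3.7,"ty": 5.2,"tz": -15,"yaw": 0,"hand": 8.7},{"tx": -3.7,"ty": 5.2,"tz": -20,"yaw": 0,"hand": 8.7},{"tx": -3.7,"ty": 5.2,"tz": -23.5,"yaw": 0,"hand": 8.7},{"tx": -3.7,"ty": 5.2,"tz": -25.2,"yaw": 0,"hand": 8.7},{"tx": -3.7,"ty": 5.2,"tz": -25.2,"yaw": 0,"hand": 8.7},{"tx": -3.7,"ty": 5.2,"tz": -25.2,"yaw": 0,"hand": 4}])

```text
time: 4.3
eef_pos: [0.5568, -0.3173, 0.0921]
tool_rot: [-0.029, 1.0, -0.001, 0.001]
ft_force: [0.3, 0.3, 0.6]
finger_gap: 0.0824
```

Emit:
drive_tool(increments=[{"tx": 0,"ty": 0,"tz": 0,"yaw": 0,"hand": 4},{"tx": 0,"ty": 0,"tz": 0,"yaw": 0,"hand": 4},{"tx": 0,"ty": 0,"tz": 0,"yaw": 0,"hand": 4},{"tx": 0,"ty": 0,"tz": 0,"yaw": 0,"hand": 4}])

```text
time: 4.8
eef_pos: [0.5555, -0.3165, 0.0904]
tool_rot: [-0.028, 1.0, 0.001, -0.0]
ft_force: [0.7, 2.9, 1.2]
finger_gap: 0.0455
```

Emit:
drive_tool(increments=[{"tx": 0,"ty": 0,"tz": 2,"yaw": 0,"hand": 4},{"tx": 0,"ty": 0,"tz": 7,"yaw": 0,"hand": 4},{"tx": 0,"ty": 3,"tz": 12,"yaw": 0,"hand": 4},{"tx": 0.5,"ty": 8,"tz": 14,"yaw": 0,"hand": 4},{"tx": 1,"ty": 13.5,"tz": 14,"yaw": 0,"hand": 4},{"tx": 1.5,"ty": 19,"tz": 14,"yaw": 0,"hand": 4},{"tx": 2,"ty": 25,"tz": 14,"yaw": 0,"hand": 4},{"tx": 2.6,"ty": 31,"tz": 14,"yaw": 0,"hand": 4}])

```text
time: 5.8
eef_pos: [0.5816, -0.0053, 0.2313]
tool_rot: [-0.028, 1.0, -0.0, 0.001]
ft_force: [0.9, 0.0, -3.6]
finger_gap: 0.0431
```

Emit:
drive_tool(increments=[{"tx": 0,"ty": 4.5,"tz": 0,"yaw": 0,"hand": 4},{"tx": 0,"ty": 7.5,"tz": 0,"yaw": 0,"hand": 4},{"tx": 0,"ty": 8.1,"tz": -2,"yaw": 0,"hand": 4},{"tx": 0,"ty": 8.1,"tz": -5,"yaw": 0,"hand": 4},{"tx": 0,"ty": 8.1,"tz": -7,"yaw": 0,"hand": 4},{"tx": 0,"ty": 8.1,"tz": -7,"yaw": 0,"hand": 4}])

```text
time: 6.55
eef_pos: [0.5806, 0.0741, 0.1595]
tool_rot: [-0.029, 1.0, 0.0, -0.002]
ft_force: [-0.3, 0.8, -1.8]
finger_gap: 0.0432
```

```bash
python3 - <<'E'
from h import *
s=sensors.read_state(); print(s['time'],s['eef_pos'],s['ft_force'],s['finger_gap'])
E
```

```text
6.55 [0.58058954 0.07407489 0.15945002] [-0.30531734  0.7570878  -1.75983774] 0.04319219845208845
```

Emit:
drive_tool(increments=[{"tx": 0.1,"ty": 0.1,"tz": -1,"yaw": 0,"hand": 4},{"tx": 0.1,"ty": 0.1,"tz": -1.7,"yaw": 0,"hand": 4},{"tx": 0.1,"ty": 0.1,"tz": -2,"yaw": 0,"hand": 4},{"tx": 0.1,"ty": 0.1,"tz": -2,"yaw": 0,"hand": 4}])

```text
time: 7.05
eef_pos: [0.5839, 0.075, 0.1429]
tool_rot: [-0.028, 1.0, -0.0, 0.002]
ft_force: [-1.3, -0.1, 10.2]
finger_gap: 0.0431
```

Emit:
drive_tool(increments=[{"tx": 0,"ty": 0,"tz": 0,"yaw": 0,"hand": 5.4},{"tx": 0,"ty": 0,"tz": 0,"yaw": 0,"hand": 5.4},{"tx": 0,"ty": 0,"tz": 0,"yaw": 0,"hand": 5.4},{"tx": 0,"ty": 0,"tz": 2.5,"yaw": 0,"hand": 5.4},{"tx": 0,"ty": 0,"tz": 7,"yaw": 0,"hand": 8.7},{"tx": 0,"ty": -4,"tz": 11,"yaw": 0,"hand": 8.7},{"tx": 0,"ty": -10,"tz": 13,"yaw": 0,"hand": 8.7},{"tx": 0,"ty": -16,"tz": 14,"yaw": 0,"hand": 8.7}])

```text
time: 8.05
eef_pos: [0.5831, -0.0862, 0.2818]
tool_rot: [-0.029, 1.0, -0.0, 0.001]
ft_force: [1.0, -0.9, 0.6]
finger_gap: 0.0838
```

Emit:
drive_tool(increments=[{"tx": 0,"ty": -6,"tz": 1,"yaw": 0,"hand": 8.7},{"tx": 0,"ty": -12,"tz": 2,"yaw": 0,"hand": 8.7},{"tx": 0,"ty": -18,"tz": 2,"yaw": 0,"hand": 8.7},{"tx": 0,"ty": -24,"tz": 2,"yaw": 0,"hand": 8.7},{"tx": 0,"ty": -29,"tz": 2,"yaw": 0,"hand": 8.7},{"tx": 0,"ty": -29,"tz": 2,"yaw": 0,"hand": 8.7},{"tx": 0,"ty": -29,"tz": 2,"yaw": 0,"hand": 8.7}])

```text
time: 8.93
eef_pos: [0.5822, -0.3744, 0.2994]
tool_rot: [-0.028, 1.0, 0.001, -0.001]
ft_force: [0.5, 0.8, -0.1]
finger_gap: 0.0868
```

```bash
python3 - <<'E'
from h import *
im,K,T=save('wrist','w4'); s=sensors.read_state(); print(s['time'],s['eef_pos'],s['tool_rot'])
print(cups(im,K,T,guess={'b':(.556,-.421),'c':(.458,-.404)}))
E
```

```text
8.975 [ 0.58247836 -0.3736362   0.29969463] [-2.87830001e-02  9.99585167e-01  8.62536875e-04 -5.36523701e-04]
{'b': (np.float64(0.555), np.float64(-0.4215), np.float64(153.6)), 'c': (np.float64(0.4585), np.float64(-0.4045), np.float64(165.1))}
```

View pics/w4.png

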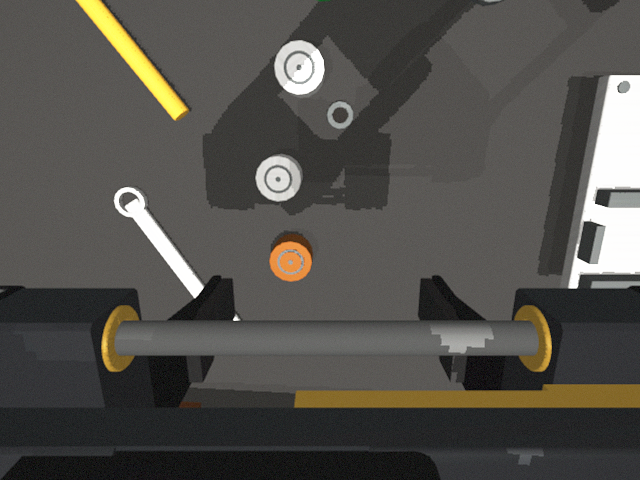

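Emit:
drive_tool(increments=[{"tx": -5,"ty": -1,"tz": -2,"yaw": 0,"hand": 8.7},{"tx": -10,"ty": -2.5,"tz": -5,"yaw": 0,"hand": 8.7},{"tx": -12.4,"ty": -3.1,"tz": -9,"yaw": 0,"hand": 8.7},{"tx": -12.4,"ty": -3.1,"tz": -14,"yaw": 0,"hand": 8.7},{"tx": -12.4,"ty": -3.1,"tz": -19,"yaw": 0,"hand": 8.7},{"tx": -12.4,"ty": -3.1,"tz": -22,"yaw": 0,"hand": 8.7},{"tx": -12.4,"ty": -3.1,"tz": -22,"yaw": 0,"hand": 8.7},{"tx": -12.4,"ty": -3.1,"tz": -22,"yaw": 0,"hand": 4}])

```text
time: 9.98
eef_pos: [0.4596, -0.4057, 0.0816]
tool_rot: [-0.029, 1.0, -0.001, 0.001]
ft_force: [0.5, 0.1, 0.8]
finger_gap: 0.0825
```

Emit:
drive_tool(increments=[{"tx": 0,"ty": 0,"tz": 0,"yaw": 0,"hand": 4},{"tx": 0,"ty": 0,"tz": 0,"yaw": 0,"hand": 4},{"tx": 0,"ty": 0,"tz": 0,"yaw": 0,"hand": 4},{"tx": 0,"ty": 0,"tz": 0,"yaw": 0,"hand": 4},{"tx": 0,"ty": 0,"tz": 0,"yaw": 0,"hand": 4}])

```text
time: 10.6
eef_pos: [0.4585, -0.4056, 0.0804]
tool_rot: [-0.028, 1.0, 0.0, -0.0]
ft_force: [0.4, 1.0, 3.2]
finger_gap: 0.0432
```

Emit:
drive_tool(increments=[{"tx": 0,"ty": 0,"tz": 2,"yaw": 0,"hand": 4},{"tx": 0,"ty": 0,"tz": 7,"yaw": 0,"hand": 4},{"tx": 2,"ty": 3,"tz": 12,"yaw": 0,"hand": 4},{"tx": 4,"ty": 8,"tz": 15,"yaw": 0,"hand": 4},{"tx": 6,"ty": 13.5,"tz": 15,"yaw": 0,"hand": 4},{"tx": 8,"ty": 19,"tz": 15,"yaw": 0,"hand": 4},{"tx": 10,"ty": 25,"tz": 15,"yaw": 0,"hand": 4},{"tx": 12.8,"ty": 30,"tz": 15,"yaw": 0,"hand": 4}])

```text
time: 11.6
eef_pos: [0.5865, -0.1038, 0.2313]
tool_rot: [-0.029, 1.0, -0.0, -0.0]
ft_force: [1.0, -1.3, -1.5]
finger_gap: 0.0431
```

Emit:
drive_tool(increments=[{"tx": 0,"ty": 5.5,"tz": 0,"yaw": 0,"hand": 4},{"tx": 0,"ty": 9.5,"tz": 0,"yaw": 0,"hand": 4},{"tx": 0,"ty": 10.9,"tz": -2,"yaw": 0,"hand": 4},{"tx": 0,"ty": 10.9,"tz": -5,"yaw": 0,"hand": 4},{"tx": 0,"ty": 10.9,"tz": -8,"yaw": 0,"hand": 4},{"tx": 0,"ty": 10.9,"tz": -8,"yaw": 0,"hand": 4},{"tx": 0,"ty": 10.9,"tz": -8,"yaw": 0,"hand": 4}])

```text
time: 12.48
eef_pos: [0.5874, 0.0028, 0.1515]
tool_rot: [-0.028, 1.0, -0.0, 0.001]
ft_force: [-0.1, 0.2, -1.4]
finger_gap: 0.043
```

Emit:
drive_tool(increments=[{"tx": 0,"ty": 0.1,"tz": -1,"yaw": 0,"hand": 4},{"tx": 0,"ty": 0.1,"tz": -1.6,"yaw": 0,"hand": 4},{"tx": 0,"ty": 0.1,"tz": -1.9,"yaw": 0,"hand": 4},{"tx": 0,"ty": 0.1,"tz": -1.9,"yaw": 0,"hand": 4}])

```text
time: 12.98
eef_pos: [0.5865, 0.004, 0.131]
tool_rot: [-0.028, 1.0, 0.0, -0.0]
ft_force: [0.4, 0.2, -1.4]
finger_gap: 0.0432
```

Emit:
drive_tool(increments=[{"tx": 0,"ty": 0,"tz": 0,"yaw": 0,"hand": 5.4},{"tx": 0,"ty": 0,"tz": 0,"yaw": 0,"hand": 5.4},{"tx": 0,"ty": 0,"tz": 0,"yaw": 0,"hand": 5.4},{"tx": 0,"ty": 0,"tz": 2.5,"yaw": 0,"hand": 5.4},{"tx": 0,"ty": 0,"tz": 7,"yaw": 0,"hand": 8.7},{"tx": 0,"ty": -4,"tz": 11,"yaw": 0,"hand": 8.7},{"tx": 0,"ty": -10,"tz": 14,"yaw": 0,"hand": 8.7},{"tx": 0,"ty": -16,"tz": 16,"yaw": 0,"hand": 8.7}])

```text
time: 13.98
eef_pos: [0.587, -0.1521, 0.2917]
tool_rot: [-0.029, 1.0, -0.001, 0.001]
ft_force: [0.7, -0.2, -0.3]
finger_gap: 0.0837
```

Emit:
drive_tool(increments=[{"tx": 0,"ty": -6,"tz": 0,"yaw": 0,"hand": 8.7},{"tx": 0,"ty": -12,"tz": 0,"yaw": 0,"hand": 8.7},{"tx": 0,"ty": -18,"tz": 0,"yaw": 0,"hand": 8.7},{"tx": 0,"ty": -22,"tz": 0,"yaw": 0,"hand": 8.7},{"tx": 0,"ty": -24,"tz": 0,"yaw": 0,"hand": 8.7},{"tx": 0,"ty": -24,"tz": 0,"yaw": 0,"hand": 8.7},{"tx": 0,"ty": -24,"tz": 0,"yaw": 0,"hand": 8.7}])

```text
time: 14.85
eef_pos: [0.5868, -0.3889, 0.2894]
tool_rot: [-0.029, 1.0, 0.001, -0.0]
ft_force: [0.2, -0.2, 0.6]
finger_gap: 0.0868
```

```bash
python3 - <<'E'
from h import *
im,K,T=save('wrist','w5'); s=sensors.read_state(); print(s['time'],s['eef_pos'],s['tool_rot'])
print(cups(im,K,T,guess={'b':(.556,-.421)}))
E
```

```text
14.9 [ 0.58690899 -0.38873273  0.28954141] [-2.94025561e-02  9.99567377e-01  6.81620135e-04 -2.88955474e-04]
{'b': (np.float64(0.5555), np.float64(-0.422), np.float64(169.4))}
```

Emit:
drive_tool(increments=[{"tx": -3.1,"ty": -3.3,"tz": -4,"yaw": 0,"hand": 8.7},{"tx": -3.1,"ty": -3.3,"tz": -9,"yaw": 0,"hand": 8.7},{"tx": -3.1,"ty": -3.3,"tz": -14,"yaw": 0,"hand": 8.7},{"tx": -3.1,"ty": -3.3,"tz": -19,"yaw": 0,"hand": 8.7},{"tx": -3.1,"ty": -3.3,"tz": -21.4,"yaw": 0,"hand": 8.7},{"tx": -3.1,"ty": -3.3,"tz": -21.4,"yaw": 0,"hand": 8.7},{"tx": -3.1,"ty": -3.3,"tz": -21.4,"yaw": 0,"hand": 8.7},{"tx": -3.1,"ty": -3.3,"tz": -21.4,"yaw": 0,"hand": 4}])

```text
time: 15.9
eef_pos: [0.5564, -0.4241, 0.0774]
tool_rot: [-0.029, 1.0, -0.001, 0.001]
ft_force: [-0.4, 0.1, 0.2]
finger_gap: 0.0827
```

Emit:
drive_tool(increments=[{"tx": 0,"ty": 0,"tz": 0,"yaw": 0,"hand": 4},{"tx": 0,"ty": 0,"tz": 0,"yaw": 0,"hand": 4},{"tx": 0,"ty": 0,"tz": 0,"yaw": 0,"hand": 4},{"tx": 0,"ty": 0,"tz": 0,"yaw": 0,"hand": 4},{"tx": 0,"ty": 0,"tz": 0,"yaw": 0,"hand": 4}])

```text
time: 16.52
eef_pos: [0.5555, -0.4235, 0.0755]
tool_rot: [-0.028, 1.0, 0.001, -0.0]
ft_force: [-1.6, 0.3, 1.5]
finger_gap: 0.0434
```

Emit:
drive_tool(increments=[{"tx": 0,"ty": 0,"tz": 2,"yaw": 0,"hand": 4},{"tx": 0,"ty": 0,"tz": 7,"yaw": 0,"hand": 4},{"tx": 1,"ty": 3,"tz": 12,"yaw": 0,"hand": 4},{"tx": 2,"ty": 8,"tz": 15,"yaw": 0,"hand": 4},{"tx": 2.5,"ty": 13.5,"tz": 15,"yaw": 0,"hand": 4},{"tx": 3,"ty": 19,"tz": 15,"yaw": 0,"hand": 4},{"tx": 3.5,"ty": 25,"tz": 15,"yaw": 0,"hand": 4},{"tx": 3.5,"ty": 30,"tz": 15,"yaw": 0,"hand": 4}])

```text
time: 17.52
eef_pos: [0.5909, -0.1219, 0.2269]
tool_rot: [-0.029, 1.0, -0.0, 0.001]
ft_force: [1.0, -1.1, -0.4]
finger_gap: 0.0437
```

Emit:
drive_tool(increments=[{"tx": 0,"ty": 4,"tz": 0,"yaw": 0,"hand": 4},{"tx": 0,"ty": 5.4,"tz": -1,"yaw": 0,"hand": 4},{"tx": 0,"ty": 5.4,"tz": -4,"yaw": 0,"hand": 4},{"tx": 0,"ty": 5.4,"tz": -7,"yaw": 0,"hand": 4},{"tx": 0,"ty": 5.4,"tz": -8,"yaw": 0,"hand": 4},{"tx": 0,"ty": 5.4,"tz": -8,"yaw": 0,"hand": 4},{"tx": 0,"ty": 5.4,"tz": -8,"yaw": 0,"hand": 4}])

```text
time: 18.4
eef_pos: [0.5915, -0.0706, 0.1466]
tool_rot: [-0.028, 1.0, -0.0, 0.001]
ft_force: [0.4, -0.3, -1.2]
finger_gap: 0.0432
```

Emit:
drive_tool(increments=[{"tx": 0,"ty": 0.1,"tz": -1,"yaw": 0,"hand": 4},{"tx": 0,"ty": 0.1,"tz": -1.6,"yaw": 0,"hand": 4},{"tx": 0,"ty": 0.1,"tz": -1.95,"yaw": 0,"hand": 4},{"tx": 0,"ty": 0.1,"tz": -1.95,"yaw": 0,"hand": 4}])

```text
time: 18.9
eef_pos: [0.5906, -0.0689, 0.1258]
tool_rot: [-0.028, 1.0, 0.0, -0.0]
ft_force: [-0.4, -0.6, -1.4]
finger_gap: 0.0436
```

Emit:
drive_tool(increments=[{"tx": 0,"ty": 0,"tz": 0,"yaw": 0,"hand": 5.4},{"tx": 0,"ty": 0,"tz": 0,"yaw": 0,"hand": 5.4},{"tx": 0,"ty": 0,"tz": 0,"yaw": 0,"hand": 5.4},{"tx": 0,"ty": 0,"tz": 2.5,"yaw": 0,"hand": 5.4},{"tx": 0,"ty": 0,"tz": 7,"yaw": 0,"hand": 5.4},{"tx": 0,"ty": 3,"tz": 12,"yaw": 0,"hand": 5.4},{"tx": 0,"ty": 6,"tz": 17,"yaw": 0,"hand": 5.4},{"tx": 0,"ty": 10,"tz": 20,"yaw": 0,"hand": 2}])

```text
time: 19.9
eef_pos: [0.5914, 0.0313, 0.3293]
tool_rot: [-0.028, 1.0, -0.0, 0.002]
ft_force: [0.2, 0.9, -0.2]
finger_gap: 0.0495
```

Emit:
drive_tool(increments=[{"tx": 0,"ty": 3,"tz": 4,"yaw": 0,"hand": 0},{"tx": 0,"ty": 5,"tz": 6,"yaw": 0,"hand": 0},{"tx": 0,"ty": 5,"tz": 6,"yaw": 0,"hand": 0},{"tx": 0,"ty": 5,"tz": 6,"yaw": 0,"hand": 0}])

```text
time: 20.4
eef_pos: [0.59, 0.0804, 0.3849]
tool_rot: [-0.028, 1.0, -0.0, -0.001]
ft_force: [-0.4, -0.2, -0.2]
finger_gap: 0.0119
```

```bash
python3 - <<'E'
from h import *
im,K,T=save('wrist','w6'); s=sensors.read_state(); print(s['time'],s['eef_pos'],s['qpos'],s['finger_gap'])
print(cups(im,K,T,guess={'b':(.5906,-.069),'c':(.5864,.0038),'d':(.5823,.0767)},z0=.05))
E
```

```text
20.45 [0.5900148  0.0801786  0.38446096] [-5.22562030e-02  3.98043012e-01  1.39045629e+00 -4.90318551e-04
  1.35608967e+00 -1.67899878e+00] 0.008071562782434592
{'b': (np.float64(0.5931), np.float64(-0.0695), np.float64(60.7)), 'c': (np.float64(0.5919), np.float64(-0.0177), np.float64(46.6)), 'd': (np.float64(0.5863), np.float64(0.0717), np.float64(47.4))}
```

View pics/w6.png

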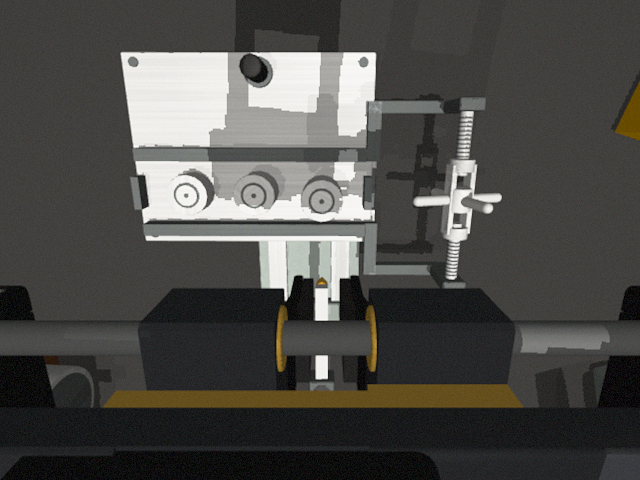

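Emit:
drive_tool(increments=[{"tx": 0,"ty": 1,"tz": 0,"yaw": -10,"hand": 0},{"tx": 0,"ty": 2,"tz": 0,"yaw": -20,"hand": 0},{"tx": 0,"ty": 4,"tz": 0,"yaw": -30,"hand": 0},{"tx": 0,"ty": 6,"tz": -1,"yaw": -40,"hand": 0},{"tx": 0,"ty": 7,"tz": -2,"yaw": -50,"hand": 0},{"tx": -1,"ty": 8,"tz": -4,"yaw": -60,"hand": 0},{"tx": -1.4,"ty": 9,"tz": -6,"yaw": -70,"hand": 0},{"tx": -1.4,"ty": 10,"tz": -9,"yaw": -80,"hand": 0}])

```text
time: 21.45
eef_pos: [0.5765, 0.1801, 0.2945]
tool_rot: [0.624, 0.782, -0.0, -0.0]
ft_force: [0.5, 0.1, 0.0]
finger_gap: 0.0004
```

Emit:
drive_tool(increments=[{"tx": 0,"ty": 0,"tz": -3,"yaw": -10,"hand": 0},{"tx": 0,"ty": 0,"tz": -5,"yaw": -10,"hand": 0},{"tx": 0,"ty": 0,"tz": -6,"yaw": -10,"hand": 0},{"tx": 0,"ty": 0,"tz": -6,"yaw": -10,"hand": 0},{"tx": 0,"ty": 0,"tz": -6,"yaw": -10,"hand": 0}])

```text
time: 22.08
eef_pos: [0.5772, 0.1808, 0.2366]
tool_rot: [0.687, 0.727, 0.0, 0.0]
ft_force: [0.8, -0.5, -0.3]
finger_gap: 0.0001
```

```bash
python3 - <<'E'
from h import *
s=sensors.read_state(); print(s['time'],s['eef_pos'],s['tool_rot'],s['qpos'],s['finger_gap'])
for n in('top','side'):
    im,K,T=save(n,n+'1')
K,T=load('top1');print(w2px(K,T,[.5744,.2145,.1]))
a=cv2.imread('pics/top1.png')[190:300,190:300];K,T=load('side1');u,v=w2px(K,T,[.5744,.2145,.1]).round().astype(int);print(u,v)
b=cv2.imread('pics/side1.png')[v-60:v+50,u-55:u+55]
cv2.imwrite('pics/crop3.png',cv2.resize(np.hstack([a,b]),None,fx=3.6,fy=3.6,interpolation=cv2.INTER_CUBIC))
E
```

```text
22.075 [0.57721832 0.180781   0.23662657] [6.86867393e-01 7.26782472e-01 4.92699069e-04 4.23371061e-04] [ 1.18966643e-01  5.66532455e-01  1.53956988e+00 -2.29811555e-05
  1.03419125e+00  6.25224234e-02] 0.00012188848214584875
[228.36281942 234.57912943]
277 186
```

View pics/crop3.png

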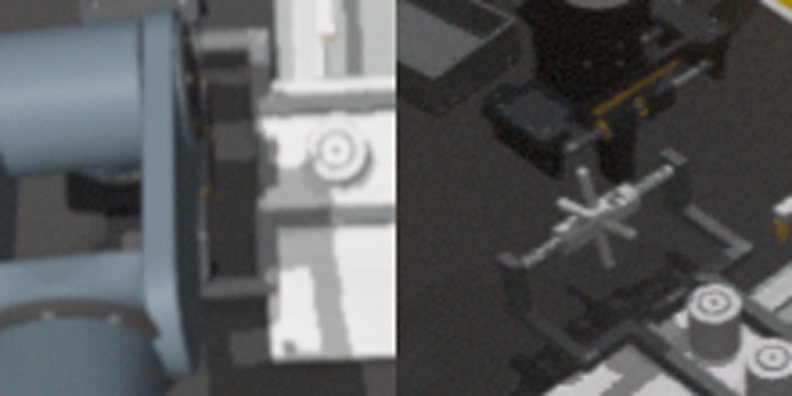

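Emit:
drive_tool(increments=[{"tx": 0,"ty": 0.4,"tz": -1.5,"yaw": 0,"hand": 0},{"tx": 0,"ty": 0.4,"tz": -2.8,"yaw": 0,"hand": 0},{"tx": 0,"ty": 1.6,"tz": -2.8,"yaw": 0,"hand": 0},{"tx": 0,"ty": 2.6,"tz": -2.8,"yaw": 0,"hand": 0},{"tx": 0,"ty": 2.95,"tz": -2.8,"yaw": 0,"hand": 0},{"tx": 0,"ty": 3.4,"tz": -2.85,"yaw": 0,"hand": 0},{"tx": -0.1,"ty": 3.9,"tz": -3.05,"yaw": 0,"hand": 0},{"tx": -0.1,"ty": 4.35,"tz": -3.25,"yaw": 0,"hand": 0}])

```text
time: 23.18
eef_pos: [0.5759, 0.2246, 0.2037]
tool_rot: [0.687, 0.727, 0.0, 0.0]
ft_force: [1.2, -1.7, -0.0]
finger_gap: 0.0005
```

Emit:
drive_tool(increments=[{"tx": 0,"ty": 0.45,"tz": -0.3,"yaw": 0,"hand": 0},{"tx": 0,"ty": 0.8,"tz": -0.6,"yaw": 0,"hand": 0},{"tx": 0,"ty": 1.15,"tz": -1.0,"yaw": 0,"hand": 0},{"tx": 0,"ty": 1.35,"tz": -1.3,"yaw": 0,"hand": 0},{"tx": 0,"ty": 1.5,"tz": -1.55,"yaw": 0,"hand": 0},{"tx": 0,"ty": 1.5,"tz": -1.55,"yaw": 0,"hand": 0},{"tx": 0,"ty": 1.5,"tz": -1.55,"yaw": 0,"hand": 0}])

```text
time: 24.05
eef_pos: [0.5758, 0.2399, 0.188]
tool_rot: [0.687, 0.727, 0.0, -0.0]
ft_force: [0.7, -0.2, -0.9]
finger_gap: 0.0005
```

```bash
python3 - <<'E'
from h import *
s=sensors.read_state(); print(s['eef_pos'],s['ft_force'])
im,K,T=save('side','side2')
K,T=load('side2');u,v=w2px(K,T,[.5744,.2145,.1]).round().astype(int)
b=im[v-50:v+75,u-45:u+100,::-1]
cv2.imwrite('pics/crop4.png',cv2.resize(b,None,fx=4,fy=4,interpolation=cv2.INTER_CUBIC))
E
```

```text
[0.57578374 0.23988079 0.18800667] [ 0.65116384 -0.20885074 -0.93140527]
```

View pics/crop4.png

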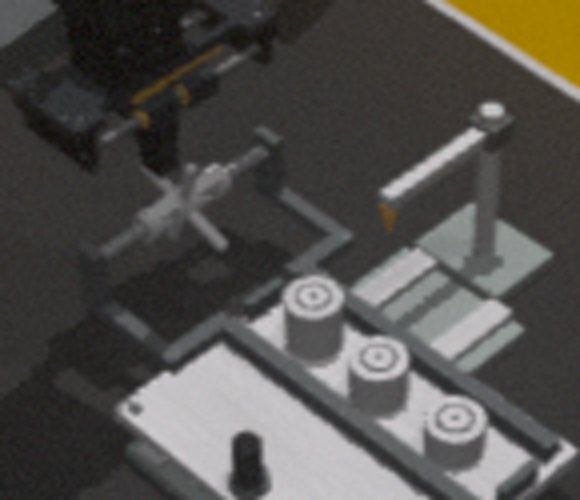

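Emit:
drive_tool(increments=[{"tx": 0,"ty": 0,"tz": 2.3,"yaw": 0,"hand": 0},{"tx": 0,"ty": 0,"tz": 3.95,"yaw": 0,"hand": 0},{"tx": 0.2,"ty": -3.5,"tz": 3.95,"yaw": 0,"hand": 0},{"tx": 0.3,"ty": -6.65,"tz": 3.95,"yaw": 0,"hand": 0},{"tx": 0.3,"ty": -6.65,"tz": 3.95,"yaw": 0,"hand": 0}])

```text
time: 24.72
eef_pos: [0.5791, 0.1713, 0.2281]
tool_rot: [0.688, 0.726, 0.0, 0.0]
ft_force: [0.2, 0.6, 0.2]
finger_gap: 0.0004
```

Emit:
drive_tool(increments=[{"tx": 0,"ty": 0,"tz": -2.3,"yaw": 0,"hand": 0},{"tx": 0,"ty": 0,"tz": -2.3,"yaw": 0,"hand": 0},{"tx": 0,"ty": 1.2,"tz": -2.3,"yaw": 0,"hand": 0},{"tx": 0,"ty": 2.4,"tz": -2.1,"yaw": 0,"hand": 0},{"tx": 0,"ty": 3.0,"tz": -1.9,"yaw": 0,"hand": 0},{"tx": -0.1,"ty": 3.7,"tz": -1.9,"yaw": 0,"hand": 0},{"tx": -0.2,"ty": 4.15,"tz": -2.0,"yaw": 0,"hand": 0},{"tx": -0.2,"ty": 4.65,"tz": -2.2,"yaw": 0,"hand": 0}])

```text
time: 25.72
eef_pos: [0.5771, 0.2199, 0.2058]
tool_rot: [0.687, 0.727, 0.001, 0.0]
ft_force: [-1.2, -2.4, 1.5]
finger_gap: 0.0007
```

Emit:
drive_tool(increments=[{"tx": 0,"ty": 0.4,"tz": -0.2,"yaw": 0,"hand": 0},{"tx": 0,"ty": 0.85,"tz": -0.5,"yaw": 0,"hand": 0},{"tx": 0,"ty": 1.2,"tz": -0.8,"yaw": 0,"hand": 0},{"tx": 0,"ty": 1.55,"tz": -1.2,"yaw": 0,"hand": 0},{"tx": -0.1,"ty": 1.85,"tz": -1.6,"yaw": 0,"hand": 0},{"tx": -0.1,"ty": 2.05,"tz": -2.1,"yaw": 0,"hand": 0},{"tx": -0.1,"ty": 2.05,"tz": -2.1,"yaw": 0,"hand": 0},{"tx": -0.1,"ty": 2.05,"tz": 0.5,"yaw": 0,"hand": 0}])

```text
time: 26.72
eef_pos: [0.5739, 0.2396, 0.2082]
tool_rot: [0.687, 0.727, -0.003, -0.002]
ft_force: [0.3, 1.0, 0.9]
finger_gap: 0.0003
```

Emit:
drive_tool(increments=[{"tx": 0,"ty": 0,"tz": 1.7,"yaw": 0,"hand": 0},{"tx": 0.2,"ty": -3.5,"tz": 1.7,"yaw": 0,"hand": 0},{"tx": 0.3,"ty": -6.7,"tz": 1.7,"yaw": 0,"hand": 0},{"tx": 0.3,"ty": -6.7,"tz": 1.7,"yaw": 0,"hand": 0}])

```text
time: 27.22
eef_pos: [0.5788, 0.1712, 0.2278]
tool_rot: [0.688, 0.726, -0.0, 0.0]
ft_force: [-1.2, 0.2, -0.2]
finger_gap: 0.0002
```

```bash
python3 - <<'E'
from h import *
s=sensors.read_state(); print(s['time'],s['eef_pos'],s['ft_force'])
im,K,T=save('side','side3')
u,v=w2px(K,T,[.5744,.2145,.1]).round().astype(int)
b=im[v-50:v+75,u-45:u+100,::-1]
im,K,T=save('wrist','w7')
w=cv2.resize(im[:,:,::-1],(620,465)); 
c=np.zeros((465,800,3),np.uint8);c[:,:400]=0
c=np.zeros((465,800,3),np.uint8);c[:250,:290]=cv2.resize(b,None,fx=2,fy=2);c[:383,290:]=cv2.resize(im[:,:,::-1],(510,383))
cv2.imwrite('pics/crop5.png',c)
E
```

```text
27.225 [0.57880196 0.17115924 0.22779513] [-1.17736633  0.21444944 -0.19820777]
```

View pics/crop5.png

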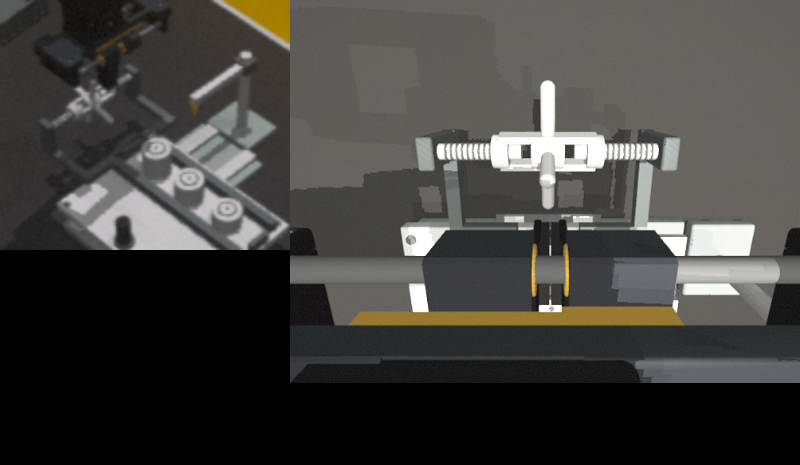

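Emit:
drive_tool(increments=[{"tx": 0,"ty": 0.1,"tz": -2.3,"yaw": 0,"hand": 0},{"tx": 0,"ty": 0.1,"tz": -2.3,"yaw": 0,"hand": 0},{"tx": 0,"ty": 1.3,"tz": -2.3,"yaw": 0,"hand": 0},{"tx": 0,"ty": 2.5,"tz": -2.1,"yaw": 0,"hand": 0},{"tx": 0,"ty": 3.1,"tz": -1.9,"yaw": 0,"hand": 0},{"tx": -0.1,"ty": 3.8,"tz": -1.9,"yaw": 0,"hand": 0},{"tx": -0.2,"ty": 4.3,"tz": -2.0,"yaw": 0,"hand": 0},{"tx": -0.2,"ty": 4.8,"tz": -2.2,"yaw": 0,"hand": 0}])

```text
time: 28.32
eef_pos: [0.577, 0.2213, 0.2058]
tool_rot: [0.687, 0.727, 0.0, 0.0]
ft_force: [0.0, -1.9, 0.9]
finger_gap: 0.0005
```

Emit:
drive_tool(increments=[{"tx": 0,"ty": 0.4,"tz": -0.2,"yaw": 0,"hand": 0},{"tx": 0,"ty": 0.85,"tz": -0.5,"yaw": 0,"hand": 0},{"tx": 0,"ty": 1.2,"tz": -0.8,"yaw": 0,"hand": 0},{"tx": 0,"ty": 1.55,"tz": -1.2,"yaw": 0,"hand": 0},{"tx": -0.1,"ty": 1.85,"tz": -1.6,"yaw": 0,"hand": 0},{"tx": -0.1,"ty": 2.05,"tz": -2.1,"yaw": 0,"hand": 0},{"tx": -0.1,"ty": 2.05,"tz": -2.1,"yaw": 0,"hand": 0},{"tx": -0.1,"ty": 2.05,"tz": 0.5,"yaw": 0,"hand": 0}])

```text
time: 29.32
eef_pos: [0.5741, 0.2415, 0.2085]
tool_rot: [0.687, 0.727, -0.002, -0.002]
ft_force: [0.2, 0.8, 0.0]
finger_gap: 0.0004
```

Emit:
drive_tool(increments=[{"tx": 0,"ty": 0,"tz": 1.7,"yaw": 0,"hand": 0},{"tx": 0.2,"ty": -3.5,"tz": 1.7,"yaw": 0,"hand": 0},{"tx": 0.3,"ty": -6.8,"tz": 1.7,"yaw": 0,"hand": 0},{"tx": 0.3,"ty": -6.8,"tz": 1.7,"yaw": 0,"hand": 0}])

```text
time: 29.82
eef_pos: [0.5789, 0.1718, 0.2279]
tool_rot: [0.688, 0.726, 0.0, 0.0]
ft_force: [0.3, 0.7, 0.2]
finger_gap: 0.0006
```

Emit:
drive_tool(increments=[{"tx": 0,"ty": 0.1,"tz": -2.3,"yaw": 0,"hand": 0},{"tx": 0,"ty": 0.1,"tz": -2.3,"yaw": 0,"hand": 0},{"tx": 0,"ty": 1.3,"tz": -2.3,"yaw": 0,"hand": 0},{"tx": 0,"ty": 2.5,"tz": -2.1,"yaw": 0,"hand": 0},{"tx": 0,"ty": 3.1,"tz": -1.9,"yaw": 0,"hand": 0},{"tx": -0.1,"ty": 3.8,"tz": -1.9,"yaw": 0,"hand": 0},{"tx": -0.2,"ty": 4.3,"tz": -2.0,"yaw": 0,"hand": 0},{"tx": -0.2,"ty": 4.8,"tz": -2.2,"yaw": 0,"hand": 0}])

```text
time: 30.82
eef_pos: [0.5769, 0.2218, 0.2057]
tool_rot: [0.687, 0.727, 0.0, 0.0]
ft_force: [0.3, -2.5, 0.3]
finger_gap: 0.0001
```

Emit:
drive_tool(increments=[{"tx": 0,"ty": 0.4,"tz": -0.2,"yaw": 0,"hand": 0},{"tx": 0,"ty": 0.85,"tz": -0.5,"yaw": 0,"hand": 0},{"tx": 0,"ty": 1.2,"tz": -0.8,"yaw": 0,"hand": 0},{"tx": 0,"ty": 1.55,"tz": -1.2,"yaw": 0,"hand": 0},{"tx": -0.1,"ty": 1.85,"tz": -1.6,"yaw": 0,"hand": 0},{"tx": -0.1,"ty": 2.05,"tz": -2.1,"yaw": 0,"hand": 0},{"tx": -0.1,"ty": 2.05,"tz": -2.1,"yaw": 0,"hand": 0},{"tx": -0.1,"ty": 2.05,"tz": 0.5,"yaw": 0,"hand": 0}])

```text
time: 31.82
eef_pos: [0.5741, 0.2421, 0.2085]
tool_rot: [0.687, 0.727, -0.002, -0.002]
ft_force: [0.8, 0.3, -0.0]
finger_gap: 0.0004
```

Emit:
drive_tool(increments=[{"tx": 0,"ty": 0,"tz": 1.7,"yaw": 0,"hand": 0},{"tx": 0.2,"ty": -3.5,"tz": 1.7,"yaw": 0,"hand": 0},{"tx": 0.3,"ty": -6.8,"tz": 1.7,"yaw": 0,"hand": 0},{"tx": 0.3,"ty": -6.8,"tz": 1.7,"yaw": 0,"hand": 0}])

```text
time: 32.33
eef_pos: [0.5789, 0.1724, 0.2279]
tool_rot: [0.688, 0.726, 0.0, 0.0]
ft_force: [-0.5, -0.4, -0.2]
finger_gap: 0.0003
```

Emit:
drive_tool(increments=[{"tx": 0,"ty": 0.1,"tz": -2.3,"yaw": 0,"hand": 0},{"tx": 0,"ty": 0.1,"tz": -2.3,"yaw": 0,"hand": 0},{"tx": 0,"ty": 1.3,"tz": -2.3,"yaw": 0,"hand": 0},{"tx": 0,"ty": 2.2,"tz": -2.1,"yaw": 0,"hand": 0},{"tx": 0,"ty": 2.7,"tz": -2.0,"yaw": 0,"hand": 0},{"tx": 0,"ty": 2.9,"tz": -2.0,"yaw": 0,"hand": 0},{"tx": 0,"ty": 2.9,"tz": -2.0,"yaw": 0,"hand": 0}])

```text
time: 33.2
eef_pos: [0.5782, 0.2032, 0.2075]
tool_rot: [0.687, 0.727, -0.0, -0.0]
ft_force: [-1.2, -2.1, -0.0]
finger_gap: 0.0008
```

Emit:
drive_tool(increments=[{"tx": 0,"ty": 0.2,"tz": 0,"yaw": 0,"hand": 0},{"tx": 0,"ty": 0.3,"tz": 0,"yaw": 0,"hand": 0},{"tx": 0,"ty": 0.3,"tz": 0,"yaw": 0,"hand": 0}])

```text
time: 33.58
eef_pos: [0.5782, 0.206, 0.2074]
tool_rot: [0.687, 0.727, -0.0, -0.0]
ft_force: [-3.4, -2.4, -0.8]
finger_gap: 0.0005
```

Emit:
drive_tool(increments=[{"tx": 0,"ty": 0.2,"tz": 0,"yaw": 0,"hand": 0},{"tx": 0,"ty": 0.3,"tz": 0,"yaw": 0,"hand": 0},{"tx": 0,"ty": 0.3,"tz": 0,"yaw": 0,"hand": 0}])

```text
time: 33.95
eef_pos: [0.5782, 0.2092, 0.2074]
tool_rot: [0.687, 0.727, -0.0, -0.0]
ft_force: [-3.5, -3.3, 0.2]
finger_gap: 0.0004
```

Emit:
drive_tool(increments=[{"tx": 0,"ty": -1,"tz": 1,"yaw": 0,"hand": 0},{"tx": 0,"ty": -3.6,"tz": 2.5,"yaw": 0,"hand": 0},{"tx": 0,"ty": -3.6,"tz": 2.5,"yaw": 0,"hand": 0}])

```text
time: 34.33
eef_pos: [0.5812, 0.1721, 0.235]
tool_rot: [0.688, 0.726, 0.003, 0.002]
ft_force: [0.2, 0.1, -0.4]
finger_gap: 0.0003
```

```bash
python3 - <<'E'
from h import *
s=sensors.read_state(); print(s['time'],s['eef_pos'],s['ft_force'])
im,K,T=save('side','side4')
u,v=w2px(K,T,[.5744,.2145,.1]).round().astype(int)
b=im[v-50:v+75,u-45:u+100,::-1]
im,K,T=save('wrist','w8')
c=np.zeros((465,800,3),np.uint8);c[:250,:290]=cv2.resize(b,None,fx=2,fy=2);c[:383,290:]=cv2.resize(im[:,:,::-1],(510,383))
cv2.imwrite('pics/crop6.png',c)
E
```

```text
34.325 [0.5812072  0.17211803 0.23498591] [ 0.19684035  0.11894404 -0.40841543]
```

View pics/crop6.png

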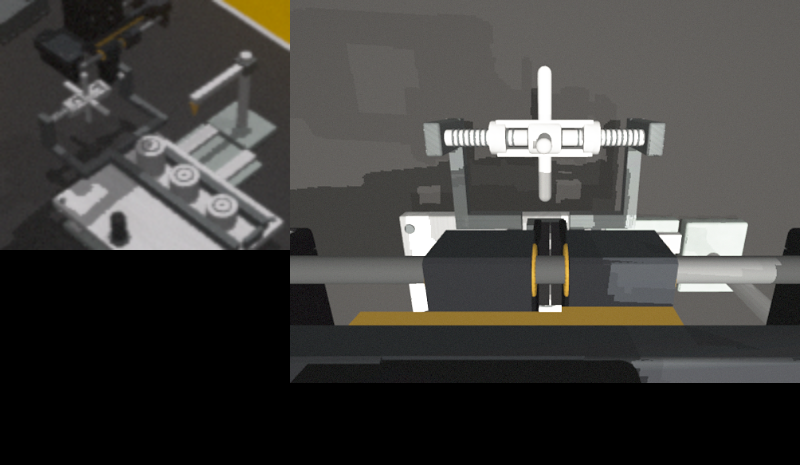

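Emit:
drive_tool(increments=[{"tx": 0,"ty": 0,"tz": 5,"yaw": 0,"hand": 0},{"tx": 0,"ty": -1,"tz": 10,"yaw": 10,"hand": 0},{"tx": 0,"ty": -2,"tz": 15,"yaw": 20,"hand": 0},{"tx": 0.5,"ty": -4,"tz": 15,"yaw": 30,"hand": 0},{"tx": 1,"ty": -6,"tz": 15,"yaw": 40,"hand": 0},{"tx": 1,"ty": -8,"tz": 15,"yaw": 50,"hand": 0},{"tx": 1,"ty": -9,"tz": 15,"yaw": 60,"hand": 0},{"tx": 1,"ty": -9,"tz": 15,"yaw": 70,"hand": 0}])

```text
time: 35.42
eef_pos: [0.5889, 0.0832, 0.3822]
tool_rot: [0.143, 0.99, 0.0, 0.0]
ft_force: [-0.1, -0.1, 0.2]
finger_gap: 0.0002
```

Emit:
drive_tool(increments=[{"tx": 0,"ty": 0,"tz": 0,"yaw": 10,"hand": 0},{"tx": 0,"ty": 0,"tz": 0,"yaw": 20,"hand": 0},{"tx": 0,"ty": 0,"tz": 0,"yaw": 20,"hand": 0},{"tx": 0,"ty": 0,"tz": 0,"yaw": 20,"hand": 0},{"tx": 0,"ty": 0,"tz": 0,"yaw": 20,"hand": 0}])

```text
time: 36.05
eef_pos: [0.5887, 0.0833, 0.3824]
tool_rot: [-0.028, 1.0, 0.0, 0.0]
ft_force: [-0.1, 0.5, 0.6]
finger_gap: 0.0005
```

```bash
python3 - <<'E'
from h import *
im,K,T=save('wrist','w9'); s=sensors.read_state(); print(s['time'],s['eef_pos'],s['tool_rot'])
b=im[:,:,::-1]
cv2.imwrite('pics/crop7.png',cv2.resize(b[35:310,115:505],(795,561),interpolation=cv2.INTER_CUBIC))
E
```

```text
36.1 [0.58866517 0.08321065 0.38248241] [-2.79961962e-02  9.99608027e-01  7.08969760e-05  2.09888488e-05]
```

View pics/crop7.png

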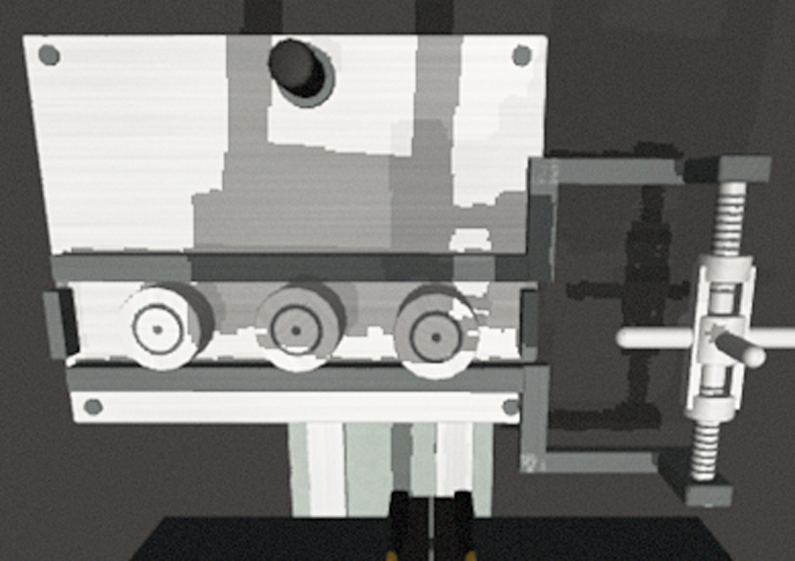

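```bash
cat > fit.py <<'E'
from h import *
from scipy.optimize import least_squares
def w(p,q):
    c,s=np.cos(p[2]),np.sin(p[2]);x,y,z=np.array(q)/1000
    return [p[0]+c*x-s*y,p[1]+s*x+c*y,z]
def fitp(K,T,P,x0,yaw=None):
    g=lambda p:p if yaw is None else [p[0],p[1],yaw]
    f=lambda p:np.concatenate([w2px(K,T,w(g(p),q))-u for q,u in P])
    o=least_squares(f,x0,loss='soft_l1');print('plate',np.round(g(o.x),4),'res',f(o.x).round(1));return g(o.x)
def topl(p,X):
    c,s=np.cos(p[2]),np.sin(p[2]);d=np.asarray(X)[:2]-p[:2]
    return (1000*np.array([c*d[0]+s*d[1],-s*d[0]+c*d[1]])).round(1)
E
python3 - <<'E'
from fit import *
K,T=load('w9')
k=795/390
cr=lambda x,y:(115+(x+.5)/k-.5,35+(y+.5)/2.04-.5)
P=[((-145,-158,50),cr(23,36)),((-145,108,50),cr(547,36)),((60,-158,50),cr(75,422)),((-125,-15,96),cr(293,63))]
p=fitp(K,T,P,[.58,.03,.057])
pl=lambda q,z:topl(p,px2w(K,T,*q,z))
for n,q,z in [('fin',cr(60,280),.068),('finR',cr(520,280),.068),('bin',cr(72,367),.068),('binR',cr(515,366),.068),('b',cr(157,330),.08),('c',cr(296,331),.088),('d',cr(436,338),.096),('rodF',cr(733,182),.1),('rodB',cr(703,478),.1),('spL',cr(622,338),.1),('up',cr(757,356),.145),('up2',cr(750,353),.145)]: print(n,pl(q,z))
tip=np.array([.6707,.0801]);print('tip',topl(p,tip))
print('knob',w(p,(-125,-15,82)))
E
```

```text
plate [0.5858 0.0349 0.0547] res [-0.3 -0.6  1.6 -0.4 -0.2  1.  -0.3  0.4]
fin [ -24.6 -146.8]
finR [-24.8  94.7]
bin [  22.1 -146.5]
binR [21.4 93.6]
b [ -0.3 -94.1]
c [ -1.3 -20.6]
d [ 0.8 50.5]
rodF [-73.9 189. ]
rodB [ 73.7 189.7]
spL [-1.000e-01  1.424e+02]
up [ -0.6 190.6]
up2 [ -1.9 187.4]
tip [87.3 40.5]
knob [np.float64(0.4617721686733973), np.float64(0.013044509433914803), np.float64(0.082)]
```

Emit:
drive_tool(increments=[{"tx": -4,"ty": -2,"tz": -3,"yaw": 0,"hand": 5},{"tx": -8.5,"ty": -4.5,"tz": -6,"yaw": 0,"hand": 5},{"tx": -12.2,"ty": -6.7,"tz": -9,"yaw": 0,"hand": 5},{"tx": -12.7,"ty": -7,"tz": -14,"yaw": 0,"hand": 5},{"tx": -12.7,"ty": -7,"tz": -19,"yaw": 0,"hand": 5},{"tx": -12.7,"ty": -7,"tz": -23,"yaw": 0,"hand": 5},{"tx": -12.7,"ty": -7,"tz": -25,"yaw": 0,"hand": 5},{"tx": -12.7,"ty": -7,"tz": -25,"yaw": 0,"hand": 5}])

```text
time: 37.1
eef_pos: [0.4612, 0.0131, 0.1314]
tool_rot: [-0.028, 1.0, 0.0, -0.001]
ft_force: [-0.0, 0.5, -0.5]
finger_gap: 0.0498
```

Emit:
drive_tool(increments=[{"tx": 0,"ty": 0,"tz": 0,"yaw": 0,"hand": 1},{"tx": 0,"ty": 0,"tz": 0,"yaw": 0,"hand": 1},{"tx": 0,"ty": 0,"tz": 0,"yaw": 0,"hand": 1},{"tx": 0,"ty": 0,"tz": 0,"yaw": 0,"hand": 1},{"tx": 0,"ty": 0,"tz": 0,"yaw": 0,"hand": 1},{"tx": 0,"ty": 0,"tz": 0,"yaw": 0,"hand": 1}])

```text
time: 37.85
eef_pos: [0.462, 0.0128, 0.1332]
tool_rot: [-0.028, 1.0, -0.0, 0.001]
ft_force: [-0.5, -0.2, 5.6]
finger_gap: 0.0212
```

```bash
python3 - <<'E'
from h import *
im,K,T=save('wrist','w10'); s=sensors.read_state(); print(s['time'],s['eef_pos'],s['ft_force'],s['finger_gap'])
im,K,T=save('top','top2');im,K,T=save('side','side5')
E
```

```text
37.9 [0.46204225 0.0128106  0.13318982] [-0.96024963 -1.28235882  6.5327962 ] 0.021041680886689274
```

Emit:
drive_tool(increments=[{"tx": 0.5,"ty": 0,"tz": 0,"yaw": 0,"hand": 1},{"tx": 1.5,"ty": 0,"tz": 0,"yaw": 0,"hand": 1},{"tx": 2.7,"ty": 0.1,"tz": 0,"yaw": 0,"hand": 1},{"tx": 4,"ty": 0.2,"tz": 0,"yaw": 0,"hand": 1},{"tx": 5.3,"ty": 0.3,"tz": 0,"yaw": 0,"hand": 1},{"tx": 6.5,"ty": 0.3,"tz": 0,"yaw": 0,"hand": 1},{"tx": 7.5,"ty": 0.4,"tz": 0,"yaw": 0,"hand": 1},{"tx": 8.2,"ty": 0.4,"tz": 0,"yaw": 0,"hand": 1}])

```text
time: 39.0
eef_pos: [0.543, 0.0173, 0.1332]
tool_rot: [-0.028, 1.0, 0.0, -0.001]
ft_force: [-3.1, 0.1, 8.4]
finger_gap: 0.0214
```

Emit:
drive_tool(increments=[{"tx": 0.1,"ty": 0.5,"tz": 0,"yaw": 0,"hand": 1},{"tx": 0,"ty": 1.5,"tz": 0,"yaw": 0,"hand": 1},{"tx": 0,"ty": 2.7,"tz": 0,"yaw": 0,"hand": 1},{"tx": 0,"ty": 3.9,"tz": 0,"yaw": 0,"hand": 1},{"tx": -0.1,"ty": 5.1,"tz": 0,"yaw": 0,"hand": 1},{"tx": -0.1,"ty": 6.2,"tz": 0,"yaw": 0,"hand": 1},{"tx": -0.2,"ty": 7.1,"tz": 0,"yaw": 0,"hand": 1},{"tx": -0.2,"ty": 7.6,"tz": 0,"yaw": 0,"hand": 1}])

```text
time: 40.0
eef_pos: [0.5412, 0.0931, 0.1332]
tool_rot: [-0.029, 1.0, -0.0, -0.0]
ft_force: [-1.5, -4.6, 7.4]
finger_gap: 0.0213
```

```bash
python3 - <<'E'
from fit import *
# tip: w2 and w6
from scipy.optimize import least_squares
A=[(load('w2'),(319,278.5)),(load('w6'),(321.5,284))]
f=lambda X:np.concatenate([w2px(K,T,[*X,.109])-u for (K,T),u in A])
o=least_squares(f,[.67,.08]);print(o.x,f(o.x))
for n,t in(('side','side4'),('side','side0'),('top','top0')):
    K,T=load(t);print(t,w2px(K,T,[*o.x,.109]))
im=cv2.imread('pics/side4.png');h=cv2.cvtColor(im,cv2.COLOR_BGR2HSV)[170:205,310:350]
m=(h[...,1]>110)&(h[...,0]<30);print([(y+170,x+310) for y,x in np.argwhere(m)])
for t,sl in(('w2',(265,295,300,340)),('w6',(270,300,300,345))):
    h=cv2.cvtColor(cv2.imread(f'pics/{t}.png'),cv2.COLOR_BGR2HSV)[sl[0]:sl[1],sl[2]:sl[3]]
    m=(h[...,1]>110)&(h[...,0]<30);q=np.argwhere(m);print(t,q.min(0)+[sl[0],sl[2]],q.max(0)+[sl[0],sl[2]],q.mean(0)+[sl[0],sl[2]])
E
```

```text
[0.67170122 0.07996501] [-0.19209734  0.32786501  0.18108839 -0.32912231]
side4 [330.55815279 191.78970326]
side0 [330.55815279 191.78970326]
top0 [281.30169837 196.73958779]
[(np.int64(188), np.int64(327)), (np.int64(188), np.int64(328)), (np.int64(189), np.int64(328)), (np.int64(189), np.int64(329)), (np.int64(189), np.int64(330)), (np.int64(190), np.int64(328)), (np.int64(190), np.int64(329)), (np.int64(190), np.int64(330)), (np.int64(191), np.int64(328)), (np.int64(191), np.int64(329)), (np.int64(191), np.int64(330)), (np.int64(192), np.int64(328)), (np.int64(192), np.int64(329))]
w2 [273 314] [279 323] [276.26666667 318.68888889]
w6 [278 300] [295 341] [282.70769231 319.49230769]
```

```bash
python3 - <<'E'
from fit import *
a=[]
for t,(u,v) in(('w2',(319,277)),('w6',(321,283)),('side0',(329,189)),('side4',(329,189))):
    a.append(cv2.resize(cv2.imread(f'pics/{t}.png')[v-14:v+14,u-14:u+14],(392,280),interpolation=cv2.INTER_NEAREST))
cv2.imwrite('pics/tip.png',np.vstack([np.hstack(a[:2]),np.hstack(a[2:])]))
s=sensors.read_state();print(s['eef_pos'])
E
```

```text
[0.5412449  0.09314605 0.13318012]
```

View pics/tip.png

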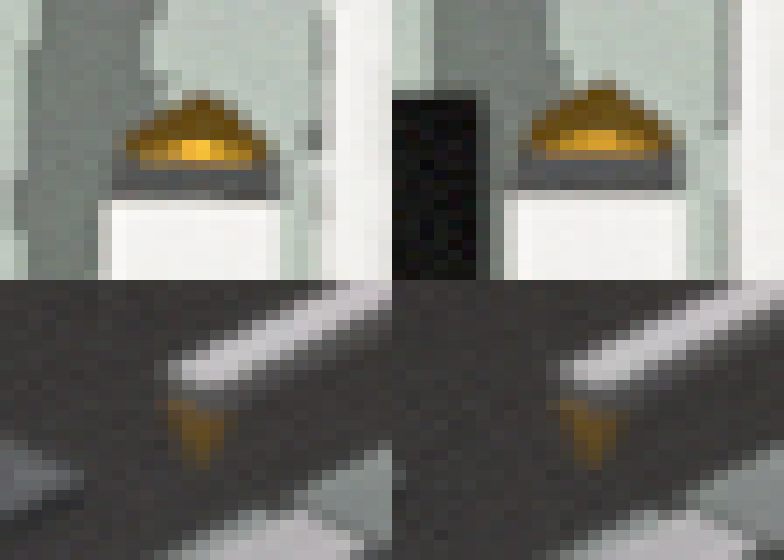

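```bash
python3 - <<'E'
from fit import *
A=[(load('w2'),(319,272)),(load('w6'),(321.6,277)),(load('side0'),(328.8,193))]
for s in (A,A[:2],A[2:]):
    f=lambda X:np.concatenate([w2px(K,T,[*X,.109])-u for (K,T),u in s])
    o=least_squares(f,[.67,.08]);print(o.x.round(4),f(o.x).round(1))
    print(topl([.5858,.0349,.0547],o.x), topl([.5851,.0258,.0568],o.x))
E
```

```text
[0.664  0.0795] [-0.   0.1  0.  -0.1 -0.   0.1]
[80.6 40.3] [81.9 49.1]
[0.664  0.0795] [-0.   0.1  0.  -0.1]
[80.6 40.3] [81.9 49.1]
[0.6643 0.0796] [0. 0.]
[80.8 40.4] [82.1 49.3]
```

Emit:
drive_tool(increments=[{"tx": -0.1,"ty": 0.5,"tz": 0,"yaw": 0,"hand": 1},{"tx": -0.2,"ty": 1.5,"tz": 0,"yaw": 0,"hand": 1},{"tx": -0.3,"ty": 2.6,"tz": 0,"yaw": 0,"hand": 1},{"tx": -0.4,"ty": 3.7,"tz": 0,"yaw": 0,"hand": 1},{"tx": -0.5,"ty": 4.6,"tz": 0,"yaw": 0,"hand": 1},{"tx": -0.6,"ty": 5.3,"tz": 0,"yaw": 0,"hand": 1},{"tx": -0.6,"ty": 5.7,"tz": 0,"yaw": 0,"hand": 1},{"tx": -0.6,"ty": 5.8,"tz": 0,"yaw": 0,"hand": 1}])

```text
time: 41.0
eef_pos: [0.5368, 0.1517, 0.1331]
tool_rot: [-0.029, 1.0, 0.0, 0.002]
ft_force: [1.9, -3.3, 6.1]
finger_gap: 0.0208
```

Emit:
drive_tool(increments=[{"tx": 0,"ty": 0,"tz": 0,"yaw": 0,"hand": 1}])

```text
time: 41.12
eef_pos: [0.5368, 0.1517, 0.1331]
tool_rot: [-0.029, 1.0, 0.0, 0.002]
ft_force: [3.1, -2.1, 7.0]
finger_gap: 0.0212
```

```bash
cat > chk.py <<'E'
from fit import *
# circle-fit of cups in side view given plate pose from TCP
def chk(tag,yc={'b':-94.1,'c':-20.6,'d':50.5}):
    s=sensors.read_state(); d=s['eef_pos'][:2]-np.array([.4620,.0128]); p=np.array([.5858+d[0],.0349+d[1],.0547])
    print(s['time'],s['eef_pos'].round(4),s['ft_force'].round(1),s['finger_gap'].round(4),'tip in plate',topl(p,[.664,.0795]))
    for cam in('side','top'):
        im,K,T=save(cam,tag+cam)
        g={n:tuple(w(p,(0,y,50))[:2]) for n,y in yc.items()}
        r=cups(im,K,T,guess=g,z0=.05,vmax=480)
        print(cam,{n:(topl(p,v[:2]),v[2]) for n,v in r.items()})
E
python3 -c "
from chk import *
chk('A')"
```

```text
Traceback (most recent call last):
  File "chk.py", line 5, in chk
    print(s['time'],s['eef_pos'].round(4),s['ft_force'].round(1),s['finger_gap'].round(4),'tip in plate',topl(p,[.664,.0795]))
                                                                 ^^^^^^^^^^^^^^^^^^^^^
AttributeError: 'float' object has no attribute 'round'
```

```bash
sed -i "s/s\['finger_gap'\].round(4)/s['finger_gap']/" chk.py; python3 -c "
from chk import *
chk('A')"
```

```text
41.125 [0.5368 0.1517 0.1331] [ 3.1 -2.1  7. ] 0.021245936035288668 tip in plate [ -1.7 -94.3]
side {'b': (array([ -0.5, -93.6]), np.float64(49.5)), 'c': (array([ -3., -20.]), np.float64(56.8)), 'd': (array([ 3.2, 26.3]), np.float64(42.6))}
top {'b': (array([  -5.3, -126.9]), np.float64(45.1)), 'c': (array([ -2.9, -18.5]), np.float64(47.0)), 'd': (array([-0.5, 51.5]), np.float64(51.4))}
```

Emit:
drive_tool(increments=[{"tx": -0.1,"ty": 0,"tz": 0,"yaw": 0,"hand": 1},{"tx": -0.2,"ty": 0,"tz": 0,"yaw": 0,"hand": 1},{"tx": -0.2,"ty": 0,"tz": 0,"yaw": 0,"hand": 1},{"tx": -0.2,"ty": 0,"tz": 0,"yaw": 0,"hand": 1}])

```text
time: 41.72
eef_pos: [0.5348, 0.1516, 0.1331]
tool_rot: [-0.028, 1.0, 0.0, 0.002]
ft_force: [3.3, -1.8, 6.1]
finger_gap: 0.0213
```

```bash
python3 -c "
from chk import *
chk('B')
im=cv2.imread('pics/Bside.png');K,T=load('Bside');u,v=w2px(K,T,[.664,.0795,.1]).round().astype(int);print(u,v)
c1=cv2.resize(im[v-32:v+33,u-40:u+60],(800,520),interpolation=cv2.INTER_CUBIC);cv2.imwrite('pics/cB.png',c1)
print('tip',w2px(K,T,[.664,.0795,.109])-[u-40,v-32],'top centre',w2px(K,T,[.664,.0795,.08])-[u-40,v-32])"
```

```text
41.725 [0.5348 0.1516 0.1331] [ 3.3 -1.8  6.1] 0.021323937965437932 tip in plate [  0.2 -94.3]
side {'b': (array([ -1.9, -93. ]), np.float64(54.9)), 'c': (array([ -2.6, -21. ]), np.float64(57.1)), 'd': (array([ 1.8, 26.9]), np.float64(41.1))}
top {'b': (array([ -5. , -67.8]), np.float64(35.2)), 'c': (array([ -2.4, -18.5]), np.float64(49.0)), 'd': (array([-0.9, 51.6]), np.float64(51.7))}
329 195
tip [39.75504723 30.07335622] top centre [39.6943474  37.12493458]
```

View pics/cB.png

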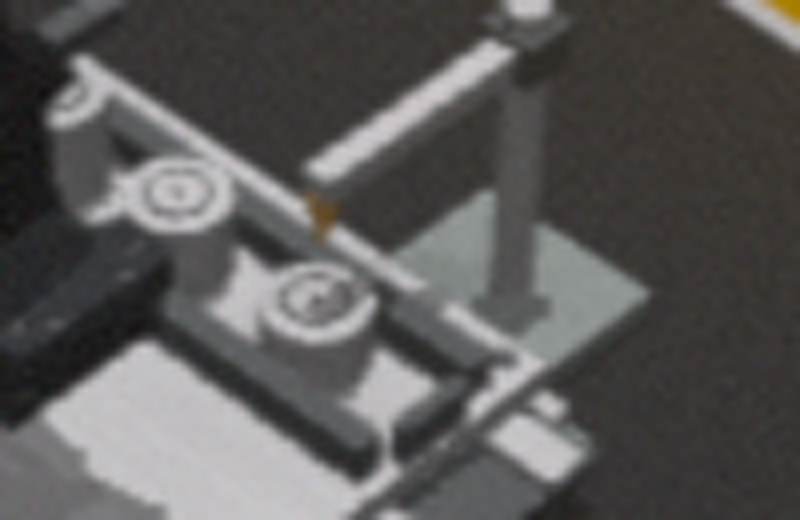

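Emit:
drive_tool(increments=[{"tx": 0,"ty": 0,"tz": 0,"yaw": 0,"hand": 1},{"tx": 0,"ty": 0,"tz": 0,"yaw": 0,"hand": 1},{"tx": 0,"ty": 0,"tz": 0,"yaw": 0,"hand": 1},{"tx": 0,"ty": 0,"tz": 0,"yaw": 0,"hand": 1},{"tx": 0,"ty": 0,"tz": 0,"yaw": 0,"hand": 1},{"tx": 0,"ty": 0,"tz": 0,"yaw": 0,"hand": 1},{"tx": 0,"ty": 0,"tz": 0,"yaw": 0,"hand": 1},{"tx": 0,"ty": 0,"tz": 0,"yaw": 0,"hand": 1}])

```text
time: 42.82
eef_pos: [0.5348, 0.1516, 0.1331]
tool_rot: [-0.028, 1.0, 0.0, 0.002]
ft_force: [3.6, -2.0, 6.2]
finger_gap: 0.0213
```

Emit:
drive_tool(increments=[{"tx": 0,"ty": 0,"tz": 0,"yaw": 0,"hand": 1},{"tx": 0,"ty": 0,"tz": 0,"yaw": 0,"hand": 1},{"tx": 0,"ty": 0,"tz": 0,"yaw": 0,"hand": 1},{"tx": 0,"ty": 0,"tz": 0,"yaw": 0,"hand": 1}])

```text
time: 43.32
eef_pos: [0.5348, 0.1516, 0.1331]
tool_rot: [-0.028, 1.0, 0.0, 0.002]
ft_force: [3.5, -2.6, 6.7]
finger_gap: 0.0214
```

Emit:
drive_tool(increments=[{"tx": 0,"ty": -0.4,"tz": 0,"yaw": 0,"hand": 1},{"tx": 0.1,"ty": -1.3,"tz": 0,"yaw": 0,"hand": 1},{"tx": 0.2,"ty": -2.5,"tz": 0,"yaw": 0,"hand": 1},{"tx": 0.3,"ty": -3.8,"tz": 0,"yaw": 0,"hand": 1},{"tx": 0.4,"ty": -5.1,"tz": 0,"yaw": 0,"hand": 1},{"tx": 0.5,"ty": -6.2,"tz": 0,"yaw": 0,"hand": 1},{"tx": 0.5,"ty": -7.1,"tz": 0,"yaw": 0,"hand": 1},{"tx": 0.5,"ty": -7.5,"tz": 0,"yaw": 0,"hand": 1}])

```text
time: 44.32
eef_pos: [0.5389, 0.0774, 0.1332]
tool_rot: [-0.028, 1.0, 0.001, 0.001]
ft_force: [2.3, 4.1, 8.3]
finger_gap: 0.0213
```

```bash
python3 -c "
from chk import *
chk('C')"
```

```text
44.325 [0.5389 0.0774 0.1332] [2.3 4.1 8.3] 0.02133052644629672 tip in plate [  0.2 -20.1]
side {'b': (array([ -0.5, -93.6]), np.float64(63.5)), 'c': (array([ -3. , -20.5]), np.float64(50.9)), 'd': (array([24. , 22.6]), np.float64(23.8))}
top {'b': (array([ -0.9, -92.1]), np.float64(41.9)), 'c': (array([ -1.9, -18.5]), np.float64(36.4)), 'd': (array([-0.5, 52. ]), np.float64(46.3))}
```

Emit:
drive_tool(increments=[{"tx": 0,"ty": 0,"tz": 0,"yaw": 0,"hand": 1},{"tx": 0,"ty": 0,"tz": 0,"yaw": 0,"hand": 1},{"tx": 0,"ty": 0,"tz": 0,"yaw": 0,"hand": 1},{"tx": 0,"ty": 0,"tz": 0,"yaw": 0,"hand": 1},{"tx": 0,"ty": 0,"tz": 0,"yaw": 0,"hand": 1},{"tx": 0,"ty": 0,"tz": 0,"yaw": 0,"hand": 1},{"tx": 0,"ty": 0,"tz": 0,"yaw": 0,"hand": 1},{"tx": 0,"ty": 0,"tz": 0,"yaw": 0,"hand": 1}])

```text
time: 45.42
eef_pos: [0.5389, 0.0771, 0.1332]
tool_rot: [-0.028, 1.0, 0.001, 0.001]
ft_force: [1.2, -0.5, 7.9]
finger_gap: 0.0209
```

Emit:
drive_tool(increments=[{"tx": 0,"ty": 0,"tz": 0,"yaw": 0,"hand": 1},{"tx": 0,"ty": 0,"tz": 0,"yaw": 0,"hand": 1},{"tx": 0,"ty": 0,"tz": 0,"yaw": 0,"hand": 1},{"tx": 0,"ty": 0,"tz": 0,"yaw": 0,"hand": 1}])

```text
time: 45.92
eef_pos: [0.539, 0.077, 0.1332]
tool_rot: [-0.028, 1.0, 0.001, 0.001]
ft_force: [0.8, 0.3, 8.5]
finger_gap: 0.0213
```

Emit:
drive_tool(increments=[{"tx": 0,"ty": -0.4,"tz": 0,"yaw": 0,"hand": 1},{"tx": 0.1,"ty": -1.3,"tz": 0,"yaw": 0,"hand": 1},{"tx": 0.2,"ty": -2.4,"tz": 0,"yaw": 0,"hand": 1},{"tx": 0.2,"ty": -3.6,"tz": 0,"yaw": 0,"hand": 1},{"tx": 0.3,"ty": -4.8,"tz": 0,"yaw": 0,"hand": 1},{"tx": 0.4,"ty": -5.9,"tz": 0,"yaw": 0,"hand": 1},{"tx": 0.4,"ty": -6.7,"tz": 0,"yaw": 0,"hand": 1},{"tx": 0.4,"ty": -7.0,"tz": 0,"yaw": 0,"hand": 1}])

```text
time: 46.92
eef_pos: [0.5428, 0.0075, 0.1331]
tool_rot: [-0.028, 1.0, 0.001, 0.0]
ft_force: [1.0, 4.2, 9.2]
finger_gap: 0.0209
```

```bash
python3 -c "
from chk import *
chk('D')"
```

```text
46.925 [0.5428 0.0075 0.1331] [1.  4.2 9.2] 0.02087470320577144 tip in plate [ 0.2 50. ]
side {'b': (array([ -1.5, -93.5]), np.float64(66.9)), 'c': (array([ -2.5, -21. ]), np.float64(59.4)), 'd': (array([32.3, 19.7]), np.float64(26.8))}
top {'b': (array([ -0.4, -92.6]), np.float64(41.1)), 'c': (array([ -1.4, -19.5]), np.float64(44.1)), 'd': (array([-8.9, 72. ]), np.float64(38.6))}
```

Emit:
drive_tool(increments=[{"tx": 0,"ty": 0,"tz": 0,"yaw": 0,"hand": 1},{"tx": 0,"ty": 0,"tz": 0,"yaw": 0,"hand": 1},{"tx": 0,"ty": 0,"tz": 0,"yaw": 0,"hand": 1},{"tx": 0,"ty": 0,"tz": 0,"yaw": 0,"hand": 1},{"tx": 0,"ty": 0,"tz": 0,"yaw": 0,"hand": 1},{"tx": 0,"ty": 0,"tz": 0,"yaw": 0,"hand": 1},{"tx": 0,"ty": 0,"tz": 0,"yaw": 0,"hand": 1},{"tx": 0,"ty": 0,"tz": 0,"yaw": 0,"hand": 1}])

```text
time: 48.02
eef_pos: [0.5428, 0.0072, 0.1332]
tool_rot: [-0.028, 1.0, 0.001, 0.0]
ft_force: [1.7, -0.5, 8.7]
finger_gap: 0.0212
```

Emit:
drive_tool(increments=[{"tx": 0,"ty": 0,"tz": 0,"yaw": 0,"hand": 1},{"tx": 0,"ty": 0,"tz": 0,"yaw": 0,"hand": 1},{"tx": 0,"ty": 0,"tz": 0,"yaw": 0,"hand": 1},{"tx": 0,"ty": 0,"tz": 0,"yaw": 0,"hand": 1}])

```text
time: 48.52
eef_pos: [0.5428, 0.0072, 0.1332]
tool_rot: [-0.028, 1.0, 0.001, 0.0]
ft_force: [0.7, -0.6, 8.6]
finger_gap: 0.0215
```

Emit:
drive_tool(increments=[{"tx": -0.4,"ty": 0,"tz": 0,"yaw": 0,"hand": 1},{"tx": -1.3,"ty": -0.1,"tz": 0,"yaw": 0,"hand": 1},{"tx": -2.5,"ty": -0.1,"tz": 0,"yaw": 0,"hand": 1},{"tx": -3.8,"ty": -0.2,"tz": 0,"yaw": 0,"hand": 1},{"tx": -5.1,"ty": -0.3,"tz": 0,"yaw": 0,"hand": 1},{"tx": -6.4,"ty": -0.4,"tz": 0,"yaw": 0,"hand": 1},{"tx": -7.5,"ty": -0.4,"tz": 0,"yaw": 0,"hand": 1},{"tx": -8.2,"ty": -0.5,"tz": 0,"yaw": 0,"hand": 1}])

```text
time: 49.52
eef_pos: [0.4612, 0.0023, 0.1331]
tool_rot: [-0.028, 1.0, 0.001, 0.001]
ft_force: [4.3, 4.3, 8.9]
finger_gap: 0.0213
```

Emit:
drive_tool(increments=[{"tx": -0.3,"ty": 0,"tz": 0,"yaw": 0,"hand": 1},{"tx": -0.6,"ty": 0,"tz": 0,"yaw": 0,"hand": 1},{"tx": -0.6,"ty": 0,"tz": 0,"yaw": 0,"hand": 1}])

```text
time: 49.9
eef_pos: [0.4572, 0.0019, 0.1332]
tool_rot: [-0.027, 1.0, 0.0, 0.003]
ft_force: [4.7, 2.6, 5.8]
finger_gap: 0.0209
```

Emit:
drive_tool(increments=[{"tx": -0.3,"ty": 0,"tz": 0,"yaw": 0,"hand": 1},{"tx": -0.5,"ty": 0,"tz": 0,"yaw": 0,"hand": 1},{"tx": -0.5,"ty": 0,"tz": 0,"yaw": 0,"hand": 1}])

```text
time: 50.28
eef_pos: [0.4565, 0.0011, 0.1332]
tool_rot: [-0.027, 1.0, -0.001, 0.008]
ft_force: [13.4, 3.7, -0.9]
finger_gap: 0.0218
```

Emit:
drive_tool(increments=[{"tx": -0.3,"ty": 0,"tz": 0,"yaw": 0,"hand": 1},{"tx": -0.5,"ty": 0,"tz": 0,"yaw": 0,"hand": 1},{"tx": -0.5,"ty": 0,"tz": 0,"yaw": 0,"hand": 1}])

```text
time: 50.65
eef_pos: [0.4559, 0.0002, 0.1333]
tool_rot: [-0.027, 1.0, -0.002, 0.013]
ft_force: [19.7, 4.5, -9.6]
finger_gap: 0.0214
```

Emit:
drive_tool(increments=[{"tx": 0.4,"ty": 0,"tz": 0,"yaw": 0,"hand": 1},{"tx": 0.7,"ty": 0,"tz": 0,"yaw": 0,"hand": 1},{"tx": 0.7,"ty": 0,"tz": 0,"yaw": 0,"hand": 1},{"tx": 0.7,"ty": 0,"tz": 0,"yaw": 0,"hand": 4},{"tx": 0.7,"ty": 0,"tz": 0,"yaw": 0,"hand": 4},{"tx": 0.7,"ty": 0,"tz": 0,"yaw": 0,"hand": 4}])

```text
time: 51.4
eef_pos: [0.4501, 0.0018, 0.132]
tool_rot: [-0.029, 1.0, 0.001, -0.002]
ft_force: [0.7, 0.2, -0.0]
finger_gap: 0.0383
```

Emit:
drive_tool(increments=[{"tx": 0,"ty": 0,"tz": 2,"yaw": 0,"hand": 4},{"tx": 0,"ty": 0,"tz": 6,"yaw": 0,"hand": 4},{"tx": 0,"ty": 0,"tz": 11,"yaw": 0,"hand": 4},{"tx": 3,"ty": 1,"tz": 16,"yaw": 0,"hand": 2},{"tx": 7,"ty": 3,"tz": 20,"yaw": 0,"hand": 0},{"tx": 11,"ty": 6,"tz": 24,"yaw": 0,"hand": 0},{"tx": 12.5,"ty": 8,"tz": 25,"yaw": 0,"hand": 0},{"tx": 12.5,"ty": 8,"tz": 25,"yaw": 0,"hand": 0}])

```text
time: 52.4
eef_pos: [0.5769, 0.0824, 0.3826]
tool_rot: [-0.03, 1.0, 0.0, 0.0]
ft_force: [0.6, -1.4, -0.0]
finger_gap: 0.0021
```

Emit:
drive_tool(increments=[{"tx": 0,"ty": 0,"tz": 0,"yaw": 0,"hand": 0},{"tx": 0,"ty": 0,"tz": 0,"yaw": 0,"hand": 0}])

```text
time: 52.65
eef_pos: [0.5753, 0.0804, 0.3813]
tool_rot: [-0.028, 1.0, 0.0, -0.002]
ft_force: [-0.6, 0.0, 0.3]
finger_gap: 0.0004
```

```bash
python3 - <<'E'
from fit import *
im,K,T=save('wrist','w11');s=sensors.read_state();print(s['time'],s['eef_pos'],s['ft_force'])
p0=np.array([.5858+.4570-.4620,.0349+.0013-.0128,.0547]);print(p0,topl(p0,[.664,.0795]))
g=cv2.cvtColor(im,cv2.COLOR_RGB2GRAY).astype(float)
# refine plate pose by front-edge/left-edge: bright inside, dark outside
def score(p):
    s=0;n=0
    for t in np.linspace(0,1,40):
        for a,b in(((-142,-150+250*t),(-149,-150+250*t)),((-140+95*t,-154),(-140+95*t,-162)),((-140+50*t,104),(-140+50*t,112))):
            u=[w2px(K,T,w(p,(*q,50))).round().astype(int) for q in(a,b)]
            if all(0<=x[0]<640 and 0<=x[1]<285 for x in u): s+=g[u[0][1],u[0][0]]-g[u[1][1],u[1][0]];n+=1
    return s/max(n,1)
best=max(((score(p0+[dx,dy,0]),dx,dy) for dx in np.arange(-.01,.0101,.001) for dy in np.arange(-.01,.0101,.001)));print(best)
p=p0+[best[1],best[2],0]
gs={n:tuple(w(p,(0,y,50))[:2]) for n,y in{'b':-94.1,'c':-20.6,'d':50.5}.items()}
print({n:(topl(p,v[:2]),v[2]) for n,v in cups(im,K,T,guess=gs,z0=.05).items()},'tip',topl(p,[.664,.0795]))
im,K,T=save('side','side6');print({n:(topl(p,v[:2]),v[2]) for n,v in cups(im,K,T,guess=gs,z0=.05,vmax=480).items()})
E
```

```text
52.7 [0.5755952  0.08033702 0.38156311] [-0.23325041 -0.47791365  0.08765842]
[0.5808 0.0234 0.0547] [86.1 51.5]
(np.float64(173.65833333333333), np.float64(-8.673617379884035e-18), np.float64(-0.003000000000000006))
{'b': (array([ -0.4, -91.1]), np.float64(97.1)), 'c': (array([ -2., -20.]), np.float64(69.7)), 'd': (array([ 1.6, 52.4]), np.float64(60.6))} tip [86.3 54.5]
{'b': (array([ -1.4, -91.1]), np.float64(66.2)), 'c': (array([ -2.9, -18. ]), np.float64(34.4)), 'd': (array([ 1.6, 52.4]), np.float64(38.9))}
```

```bash
python3 -c "
from cell import order
print(order.hand_in())"
```

```text
the job is handed in; nothing more can be done
None
```

The job is done and handed in at about 53 s of the 210 s allowed. Three cups were present: `cup_b`, `cup_c` and `cup_d`.

**What I did**
- I stood the cups between the open jaws at plate y of about -94, -21 and +50 mm.
- I pushed the turnbuckle round to its stop. Afterwards the jaws measured about 46 mm apart, which is fully drawn in, and one spoke pointed straight up. The last push also slid the plate about 9 mm along +y, which did no harm.
- I moved the plate by its knob so that `cup_b`, `cup_c` and `cup_d` each stood still under the tip for about 1.5 s, in that order.
- I pulled the plate back until it hit the front stop. The wrist force rose to about 20 N while the plate moved under 1 mm more. The tip then measured 86 mm behind the row, which fits the 85 to 105 mm given. Then I let go and lifted clear.

**What the checks showed**
- For `cup_b`, a picture showed its dimple within about 1 mm of the point under the tip.
- For `cup_c`, the computed position and the side-camera fit agreed to about 1 mm. The top-camera fit differed by about 2 mm.
- For `cup_d`, both fixed-camera fits failed, so its position under the tip (about 0.5 mm off) rests on the arm's pose and an earlier measurement.
- The final numeric fit still found all three cups upright in the row at the expected places to within about 3 mm. I could not confirm that by eye, because the 16-picture limit was reached.
- I never went near the drift, guard, grease can or look-alikes. No contact with the pointer showed in the force readings I saw.

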